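Unload the benchtop centrifuge

TASK

Flip the teal lid of the small centrifuge up past its snap point so that it springs fully open, take the pink-capped tube out of its slanting rotor socket and stand it, without dropping it, in an empty well of the orange rack. Then flip the lid back over so that it snaps fully shut. Leave the blue-capped tube, the tip box, the bottle and the jar where they are.

Things in the scene. Friction and masses are not known exactly. Their poses are not given: they have to be found in the camera images.
- centrifuge: Small white round benchtop centrifuge, fixed to the bench: bowl 194 mm across, rim 85 mm high, 7 mm wall, its hinge block at the rear. Origin: centre of its underside; z up, front (lid tab) towards its -x, hinge towards its +x. Inside is a stationary rotor with four black sockets that lean 30 degrees inwards; only the socket on the +x (hinge) side holds a tube.
- lid (a joint): Lid angle, rad: 0 = shut, 1.2 = fully open (both are hard stops). An over-centre spring drives it to the nearer stop: let go below about 0.65 it snaps shut, above about 0.75 it springs open. About 1.5 N of lift at the tab opens it; about 1 N near the top of the open lid tips it back. Mass 0.12 kg.
- lid_hinge (a point): Point on the lid's hinge axis (axis along the centrifuge's y), 100 mm behind the centrifuge's centre, 88 mm up. Fixed; axes as the centrifuge's.
- tab_edge (a point): Middle of the front edge of the lid's white tab, half-way through its thickness; moves with the lid, 220 mm from the hinge axis. The tab is 40 mm wide (along y), 8 mm thick and juts 28 mm from the dome, with free space below; shut, its underside is 88 mm above the bench. Axes: as the centrifuge's when shut, turning with the lid.
- socket_mouth (a point): Centre of the mouth of the tube's socket, 35 mm behind the centrifuge's centre, 85 mm up. Axes as the centrifuge's. The socket's axis leans 30 degrees from vertical, its top towards the centrifuge's -x (front). Its square hole is 19 mm wide and 40 mm deep along that axis.
- pink_tube_center (a point): The pink-capped rigid tube: body 16 mm in diameter and 60 mm long with a tapered foot, then a screw cap 20 mm in diameter and 16 mm high; 76 mm long in all, about 25 g. The point is half-way along it on its axis; its z axis runs from foot to cap. At the start it sits loosely in the socket, leaning about 36 degrees, its upper 36 mm standing out.
- rack: Orange rack block, 60 x 150 x 50 mm high, fixed to the bench, with three square wells in a row along its y. Each well is 23 mm wide and 42 mm deep (floor 8 mm above the bench). Origin: centre of its underside.
- rack_hole0 (a point): Centre of the mouth of the end well at the rack's y = -48 mm, 50 mm up; empty.
- rack_hole1 (a point): Centre of the mouth of the middle well, 50 mm up; empty.
- blue_tube_center (a point): Blue-capped tube of the same size standing in the third well (rack's y = +48 mm); half-way up it. Bystander.
- tip_box: White pipette-tip box, 85 x 120 x 72 mm high with a yellow tray; origin centre of its underside. Bystander, 0.3 kg.
- bottle: Glass bottle, 60 mm in diameter, 130 mm high, blue cap; origin centre of its underside. Bystander.
- jar: Amber glass jar with a white cap, 68 mm in diameter, 85 mm high; origin centre of its underside. Bystander.
- dome_top (a point): Centre of the lid's outer top; moves with the lid. The lid is a teal see-through shallow dome, 184 mm across, 52 mm high; shut, its top is 138 mm above the bench. Point: 100 mm from the hinge along the lid and 50 mm out. Fully open, the lid leans forward over the rotor's rear (rim 21 degrees short of upright, its upper end 290 mm up), so reach the tube with the tool slanting in from the front.
Mind the look-alikes: they are no part of the job. What is shaped like the rack but black or green is not meant.

How it is judged:
On the way, in this order (a step that is already met when the one before it is completed fails the run):
1. the lid stands fully open on its own, untouched, with the tube still in its socket (value of joint lid above 1.12 rad and contact force between lid and the arm below 0.1 N and contact force between lid and the fingers below 0.1 N and distance between pink_tube_center and socket_mouth below 0.015 m), for 0.2 s.
2. the pink tube stands released in an empty well of the rack while the lid is open ((horizontal distance between pink_tube_center and rack_hole0 below 0.012 m or horizontal distance between pink_tube_center and rack_hole1 below 0.012 m) and height (world z) of pink_tube_center between 0.036 and 0.056 m and angle between pink_tube_center's own z axis and vertical below 0.25 rad and contact force between pink_tube and the fingers below 0.1 N and value of joint lid above 1 rad), for 0.2 s.
At the end, for the whole second after the job is handed in: the pink tube stands at rest in one of the two empty wells (its centre within 12 mm of the well's axis, 36 to 56 mm above the bench, less than 0.25 rad from upright) and the lid is shut to within 0.05 rad ((horizontal distance between pink_tube_center and rack_hole0 below 0.012 m or horizontal distance between pink_tube_center and rack_hole1 below 0.012 m) and height (world z) of pink_tube_center between 0.036 and 0.056 m and angle between pink_tube_center's own z axis and vertical below 0.25 rad and linear speed of pink_tube below 0.02 m/s and value of joint lid below 0.05 rad); the robot touches nothing.
It fails at once if the pink tube is dropped (moves faster than 0.7 m/s while not held) (linear speed of pink_tube above 0.7 m/s and contact force between pink_tube and the fingers below 0.1 N).
It fails at once if the blue tube is moved more than 15 mm (distance of blue_tube_center from where it was at the start of the episode above 0.015 m).
It fails at once if the tip box is moved more than 20 mm (distance of tip_box from where it was at the start of the episode above 0.02 m).
It fails at once if the bottle is moved more than 20 mm (distance of bottle from where it was at the start of the episode above 0.02 m).
It fails at once if the jar is moved more than 20 mm (distance of jar from where it was at the start of the episode above 0.02 m).
It also fails if it takes over 61 s, if anything falls off the work surface, if the arm or the gripper's body presses on something with over 40 N, if the wrist force passes 120 N, or if a joint passes its speed limit or range.

ROBOT

A 6-joint arm with a two-finger parallel gripper is mounted at the origin on the work surface. World frame = base frame: x ahead of the robot, y to its left, z up, the work surface at z = 0. Lengths are in m, angles in rad, forces in N, time in s.
With the tool pointing down it reaches from about 0.325 to 0.9 m from the base axis. Payload 3.5 kg.
Tool frame: the origin (TCP) lies between the finger pads; the fingertips stand 25 mm ahead of it and the grasp point (between the pads) lies 6 mm ahead of it; x points along the fingers, z is the direction in which the jaws open and shut, and the axes are right-handed (so a half turn about x gives the same grasp; the last joint's range is limited). The gripper opens to 85 mm and grips with 20 to 120 N. Pads are 22 mm wide; open, the fingers measure 114 mm over their backs; the gripper's body (76 mm by 85 mm) begins 54 mm behind the grasp point. The pads swing forward as they close: fully open they stand 13 mm farther back than shut.
Start: joints at [1.023, 0.276, -0.026, 1.268, 0, 1.467], TCP at [0.269, 0.564, 0.224] pointing down, gripper open.
Joint ranges: [-3.12, 3.12], [-0.85, 1.88], [-1.08, 1.24], [-1.95, 2.15], [-1.57, 1.53], [-3.14, 3.14]. Speed limits (rad/s): [2.57, 2.57, 3.14, 3.14, 3.14, 3.14].

INTERFACE

Orientations are given as a rotation vector (axis times angle).
In Python, from bench import r gives the robot as it stands. The module is installed in compiled form; this text tells all that it offers.
- The arm moves only by the tool play_rows, never from a script. Its arguments are lists of equal length, an entry for each row: "dp": the shift along the tool's x, y, z in mm, a list of three; "rot": the turn, a rotation vector about the tool's x, y, z in rad, a list of three; "fingers": the closure in counts, from 0 (fully open) to 255 (shut). A call has 1 to 8 rows; each row shifts and turns the commanded pose from where the row before left it, along the tool's axes as they then stand; what a row does not reach is not made up. A row lasts 1/10 s, in which the tool goes at most 50 mm and 8.59 degrees, less where a joint would pass 70% of its speed; a pose out of reach is approached as far as the arm can. A call with a gripper value outside its range is refused whole. The fingers move at their own pace and stop on an object; the grip force is fixed at half the most. Time passes only in rows, so rows that do not move let the fingers close. It gives the time, the measured TCP pose, the force and the opening at its end, in the units of the state.
- r.get_state(): the state, without advancing time (a new reading comes with each control period).
- r.read_camera(name): name is "side" or "top" or "wrist"; returns the picture (384x512x3 uint8, red, green, blue); there is no depth.
- r.camera_model(name): a dict with "fx", "fy", "cx", "cy" (pixels), "k1" (the pictures are not rectified: a ray, as slopes to the right and down, at radius r is drawn at 1 + k1 r^2 times it, then the intrinsics apply), "view" (4x4, takes a point from world to camera coordinates); the wrist camera has in their place "T_tool_cam" (4x4, takes a point from camera to tool coordinates, whose origin is the TCP and whose axes are the tool frame's). Camera axes: x right, y up, looking along -z (the intrinsics and any distortion apply to the point x, -y, -z); pixel columns grow to the right and rows downward; lengths in m; the calibration is good to about 2 mm. A picture is of the moment at which its call begins: read the wrist's pose just before it. camera_model takes no time and is no camera call.
- r.hand_in(): hands the job in, once; it reports no verdict.
The state is a dict: "clock": time; "joint_positions": joint angles; "joint_vel": joint speeds; "effort": joint torques, N m; "ee_pos": TCP position; "eef_rot": TCP orientation; "ft_force": force on the tool from outside, world axes, zero at the start; "wrist_torque": the same for the moment, N m; "gripper_width": finger opening in m.
Only numpy, scipy, OpenCV 4.12 (cv2) and the standard library are available. Lean on these libraries where they do the work, as an engineer would, in place of code of your own. Each camera call takes 0.05 s, during which the arm holds its last target.

## Working session

There is one attempt and no reset: what is moved stays moved. The work goes in short steps, Python scripts to look and compute and a tool call to move; the robot and the scene stay as the last step left them, time stands still between calls to the robot, and variables do not carry over. Pictures are saved under pics/ and viewed, and the job is handed in when it is done.

Besides the shell and the picture viewer there is one more tool, called after ">>>" as name(argument=value, ...) on one line, values as JSON. play_rows: Moves the arm, as the interface text tells. Its arguments: {"type":"object","properties":{"dp":{"type":"array","items":{"type":"array","items":{"type":"number"}}},"rot":{"type":"array","items":{"type":"array","items":{"type":"number"}}},"fingers":{"type":"array","items":{"type":"number"}}},"required":["dp","rot","fingers"]}

```bash
mkdir -p pics
python3 - <<'E'
from bench import r
import cv2
print(r.get_state())
for n in ["side","top","wrist"]:
    print(n,r.camera_model(n))
    cv2.imwrite(f"pics/{n}0.png",r.read_camera(n)[:,:,::-1])
E
```

```text
{'clock': 0.0, 'joint_positions': array([ 1.02256061e+00,  2.77135686e-01, -2.79179838e-02,  1.26799471e+00,
       -2.47412189e-05,  1.46738782e+00]), 'joint_vel': array([-0.00146157, -0.00038688, -0.00148459,  0.00089662,  0.00238226,
       -0.00032672]), 'effort': array([-1.97504419e-04, -4.45508230e+01,  2.95202476e+01,  1.64662348e-02,
       -7.22721416e-05,  8.08322199e-06]), 'ee_pos': array([0.26853396, 0.56347206, 0.22264057]), 'eef_rot': array([-0.87670443,  1.38945525,  0.8750287 ]), 'ft_force': array([0.01489014, 0.44755954, 0.46257979]), 'wrist_torque': array([0.0024254 , 0.03466008, 0.00332199]), 'gripper_width': 0.0857065379722528}
side {'fx': 391.5773920929173, 'fy': 391.5773920929173, 'cx': 254.81455171393458, 'cy': 187.22719499079716, 'k1': -0.046742973427350905, 'view': array([[-0.98999366, -0.13948997, -0.02133332,  0.55208343],
       [ 0.05128504, -0.4965056 ,  0.86651719, -0.08813646],
       [-0.13146257,  0.85675244,  0.49869114, -1.09296843],
       [ 0.        ,  0.        ,  0.        ,  1.        ]])}
top {'fx': 379.3790438973964, 'fy': 379.3790438973964, 'cx': 260.57558223986763, 'cy': 193.915169958707, 'k1': -0.08719445612713392, 'view': array([[-0.02940128, -0.99935236, -0.02074692,  0.09483123],
       [ 0.99727494, -0.03073253,  0.06706871, -0.55094742],
       [-0.06766288, -0.01871848,  0.99753263, -1.2709637 ],
       [ 0.        ,  0.        ,  0.        ,  1.        ]])}
wrist {'fx': 345.7563476409804, 'fy': 345.7563476409804, 'cx': 251.1884890877177, 'cy': 184.02358096751243, 'k1': -0.02969712166718188, 'T_tool_cam': array([[-5.38210294e-04,  3.08116937e-01, -9.51348340e-01,
        -1.50261570e-01],
       [-1.19812817e-03,  9.51347596e-01,  3.08117374e-01,
         8.01501559e-02],
       [ 9.99999137e-01,  1.30566919e-03, -1.42861487e-04,
         7.90040247e-04],
       [ 0.00000000e+00,  0.00000000e+00,  0.00000000e+00,
         1.00000000e+00]])}
```

View pics/top0.png

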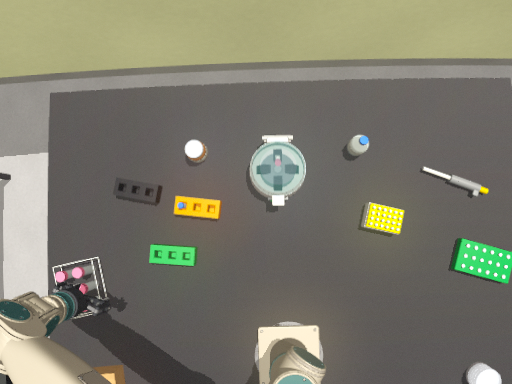

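View pics/side0.png

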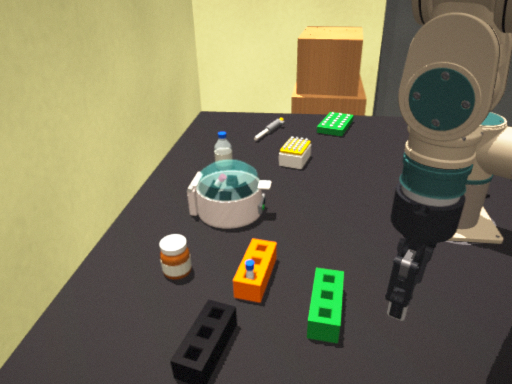

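View pics/wrist0.png

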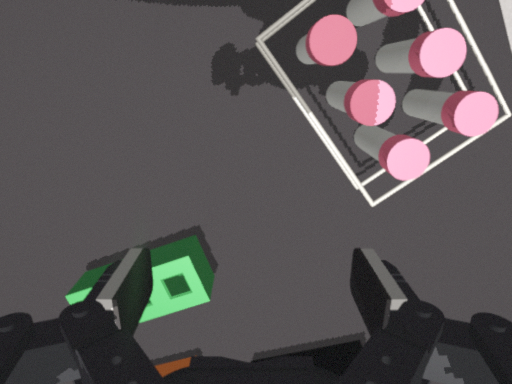

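Top view: centrifuge with its tab at about (278,200), pointing towards the robot. The orange rack is at (197,208) with the blue cap at (182,206). The black rack at (137,190), the green rack at (173,256) and the tube basket at (80,285) are look-alikes. Enlarging these to confirm.

Run:
```python
import cv2
t=cv2.imread("pics/top0.png");s=cv2.imread("pics/side0.png")
cv2.imwrite("pics/topc.png",cv2.resize(t[120:240,160:320],None,fx=5,fy=5,interpolation=cv2.INTER_CUBIC))
cv2.imwrite("pics/sidec.png",cv2.resize(s[150:310,150:310],None,fx=3.75,fy=3.75,interpolation=cv2.INTER_CUBIC))
```

```text
(no output)
```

View pics/topc.png

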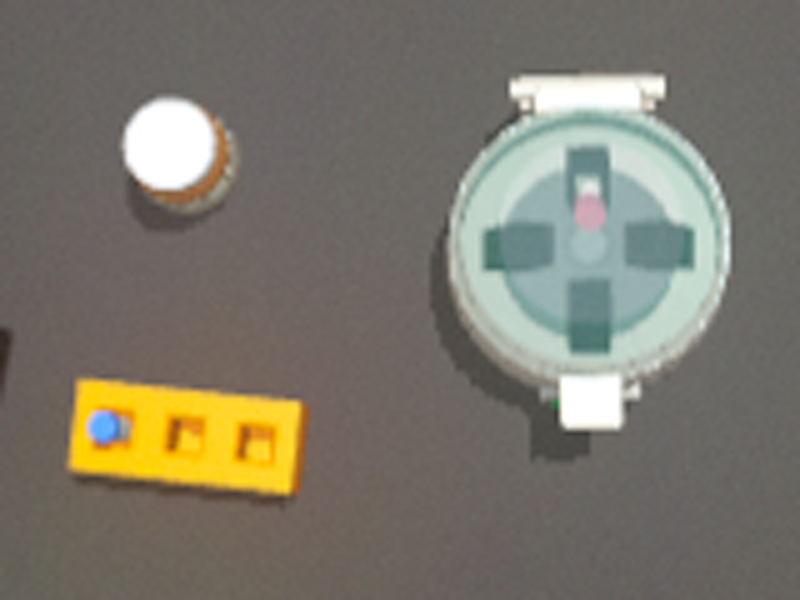

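View pics/sidec.png

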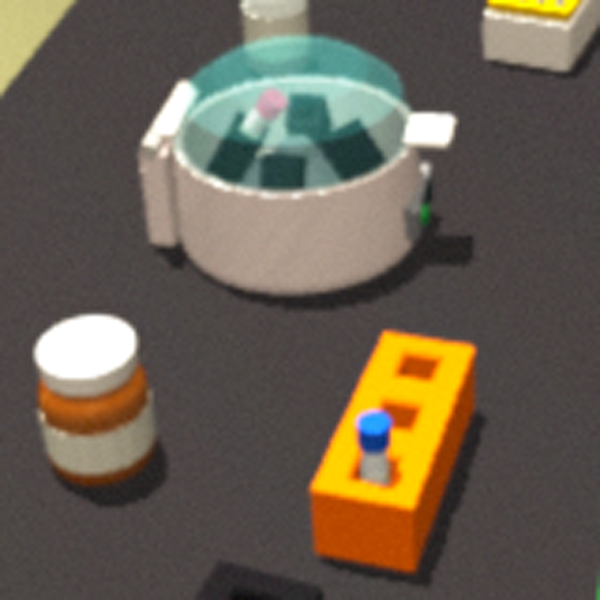

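The orange rack is confirmed (blue tube in its left, +y, well; middle and right wells empty). The pink cap under the lid is at crop (590,212). Now triangulating.

```bash
cat > h.py <<'E'
import numpy as np, cv2
from bench import r
from scipy.optimize import least_squares
from scipy.spatial.transform import Rotation as R
def view(n,pose=None):
    m=r.camera_model(n)
    if 'view' in m: return m,m['view']
    T=np.eye(4);T[:3,:3]=R.from_rotvec(pose[1]).as_matrix();T[:3,3]=pose[0]
    return m,np.linalg.inv(T@m['T_tool_cam'])
def proj(n,P,pose=None):
    m,V=view(n,pose);P=np.atleast_2d(P)
    c=P@V[:3,:3].T+V[:3,3]; s=np.c_[c[:,0],-c[:,1]]/-c[:,2:]
    s=s*(1+m['k1']*(s**2).sum(1,keepdims=True))
    return s*[m['fx'],m['fy']]+[m['cx'],m['cy']]
def tri(obs,x0=(0.5,0.1,0.1)):
    "obs list of (name,pixel,pose)"
    f=lambda x:np.concatenate([proj(n,x,p)[0]-np.array(q) for n,q,p in obs])
    s=least_squares(f,x0); return s.x,s.fun
def onplane(n,px,z,pose=None):
    f=lambda a:proj(n,[a[0],a[1],z],pose)[0]-px
    return np.r_[least_squares(f,[0.5,0.1]).x,z]
T=lambda c:(np.array(c)+.5)/5-.5+[160,120]
S=lambda c:(np.array(c)+.5)/3.75-.5+[150,150]
E
python3 - <<'E'
from h import *
np.set_printoptions(precision=4,suppress=True)
pts={'rackA':((78,380),(314,490)),'rackB':((303,402),(385,332)),'rackC':((296,495),(476,346)),'rackD':((70,470),(415,508)),
'h1':((186,434),(400,415)),'h0':((256,442),(420,366)),'cap':((590,212),(271,103)),'tabfront':((592,429),(453,131)),'blue':((102,426),(374,425))}
for k,(a,b) in pts.items():
    x,f=tri([('top',T(a),None),('side',S(b),None)]);print(k,x,f, onplane('top',T(a),{'c':.1}.get(k,.05))[:2], onplane('side',S(b),.05)[:2])
# bottom pts
print('hinge block ends top', onplane('top',T((512,90)),.09),onplane('top',T((665,90)),.09))
print('rim L/R', onplane('top',T((450,243)),.085),onplane('top',T((731,243)),.085))
print('tab corners',[onplane('top',T(c),.096) for c in((560,428),(625,430))])
E
```

```text
rackA [0.5524 0.3636 0.0492] [ 0.1198  0.6933 -0.4447 -0.0308] [0.5546 0.3638] [0.5512 0.3643]
rackB [0.5338 0.2126 0.0482] [ 0.0715  0.4923 -0.3646 -0.0194] [0.5353 0.2126] [0.5325 0.2149]
rackC [0.4731 0.219  0.0469] [ 0.0192  0.1839 -0.134  -0.0037] [0.4737 0.2186] [0.4724 0.2229]
rackD [0.4933 0.3703 0.0486] [ 0.047   0.3676 -0.2314 -0.0099] [0.4945 0.3701] [0.4926 0.3718]
h1 [0.5135 0.2916 0.0471] [ 0.1196  0.8722 -0.5973 -0.0288] [0.5163 0.2914] [0.5116 0.2949]
h0 [0.5072 0.2446 0.0479] [ 0.0986  0.7621 -0.5455 -0.0236] [0.5096 0.2446] [0.5055 0.2471]
cap [0.6472 0.0192 0.1076] [ 0.0364  0.1794 -0.1618 -0.0147] [0.6565 0.0177] [ 0.6729 -0.0848]
tabfront [0.5091 0.0221 0.0929] [ 0.0338  0.2831 -0.249  -0.0089] [0.5116 0.0211] [ 0.5165 -0.0531]
blue [0.5203 0.3406 0.0807] [ 0.0734  0.4961 -0.3258 -0.0178] [0.5233 0.348 ] [0.5258 0.3057]
hinge block ends top [0.7322 0.0668 0.09  ] [ 0.7289 -0.0326  0.09  ]
rim L/R [0.6338 0.1101 0.085 ] [ 0.6281 -0.072   0.085 ]
tab corners [array([0.5112, 0.0427, 0.096 ]), array([0.5087, 0.0013, 0.096 ])]
```

```bash
cat >> h.py <<'E'
np.set_printoptions(precision=3,suppress=True)
YAW=-0.035
def Rt(a_deg,yaw=YAW,zs=-1):
    "tool pointing forward at yaw, a below horizontal; tool z = zs*left"
    a=np.radians(a_deg); f=np.array([np.cos(yaw),np.sin(yaw),0]);u=np.array([0,0,1.]);l=np.cross(u,f)
    x=np.cos(a)*f-np.sin(a)*u; z=zs*l; return np.c_[x,np.cross(z,x),z]
def delta(Rg,Pg,Rc=None,Pc=None):
    s=r.get_state()
    if Rc is None:Rc=R.from_rotvec(s['eef_rot']).as_matrix()
    if Pc is None:Pc=s['ee_pos']
    return Rc.T@(np.array(Pg)-Pc)*1000, R.from_matrix(Rc.T@Rg).as_rotvec()
E
python3 - <<'E'
from h import *
s=r.get_state();print(R.from_rotvec(s['eef_rot']).as_matrix())
for zs in(-1,1): print(zs,delta(Rt(40,zs=zs),[.44,.025,.2]))
for zs in(-1,1): print(zs,delta(Rt(90,zs=zs),[.44,.025,.2]))
E
```

```text
[[-0.001 -0.903  0.43 ]
 [-0.002  0.43   0.903]
 [-1.     0.    -0.002]]
-1 (array([  23.566, -386.494, -412.452]), array([ 2.502, -1.167,  0.245]))
1 (array([  23.566, -386.494, -412.452]), array([-0.383, -0.18 , -0.861]))
-1 (array([  23.566, -386.494, -412.452]), array([ 2.732, -0.001,  0.002]))
1 (array([  23.566, -386.494, -412.452]), array([-0.41 , -0.002, -0.001]))
```

>>> play_rows(dp=[[2, -32, -34], [2, -32, -34], [2, -32, -34], [2, -32, -34], [2, -32, -34], [2, -32, -34], [2, -32, -34], [2, -32, -34]], rot=[[0, 0, 0], [0, 0, 0], [0, 0, 0], [0, 0, 0], [0, 0, 0], [0, 0, 0], [0, 0, 0], [0, 0, 0]], fingers=[255, 255, 255, 255, 255, 255, 255, 255])

```text
clock: 0.95
ee_pos: [0.383, 0.2067, 0.2076]
eef_rot: [-0.876, 1.387, 0.876]
ft_force: [1.3, 0.0, -0.3]
gripper_width: -0.0
```

>>> play_rows(dp=[[2, -32, -34], [2, -32, -34], [2, -32, -34], [2, -32, -34], [0, 0, 0], [0, 0, 0], [0, 0, 0]], rot=[[0, 0, 0], [0, 0, 0], [0, 0, 0], [-0.1, 0, 0], [-0.1, 0, 0], [-0.1, 0, 0], [-0.1, 0, 0]], fingers=[255, 255, 255, 255, 255, 255, 255])

```text
clock: 1.65
ee_pos: [0.4398, 0.0299, 0.1995]
eef_rot: [-1.177, 1.229, 1.179]
ft_force: [0.7, 0.3, 0.6]
gripper_width: 0.0002
```

Run:
```python
from h import *
s=r.get_state();print(s['clock'],s['ee_pos'],s['joint_positions'],s['gripper_width']);print(R.from_rotvec(s['eef_rot']).as_matrix())
print(delta(Rt(40,zs=1),[.44,.024,.15]))
```

```text
1.65 [0.44  0.03  0.199] [-0.079 -0.038 -0.437  1.173  0.    -0.037] 0.0001615461148931849
[[-0.001 -0.999  0.042]
 [ 0.     0.042  0.999]
 [-1.     0.001  0.   ]]
(array([49.475, -0.52 , -5.904]), array([-0.007, -0.003, -0.873]))
```

>>> play_rows(dp=[[0, 0, 0], [0, 0, 0], [0, 0, 0], [0, 0, 0], [0, 0, 0], [0, 0, 0], [0, 0, 0]], rot=[[0, 0, -0.145], [0, 0, -0.145], [0, 0, -0.145], [0, 0, -0.145], [0, 0, -0.145], [0, 0, -0.145], [0, 0, 0]], fingers=[255, 255, 255, 255, 255, 255, 255])

```text
clock: 2.35
ee_pos: [0.4481, 0.0311, 0.2153]
eef_rot: [-1.487, 0.577, 0.508]
ft_force: [0.0, 0.2, -0.2]
gripper_width: -0.0
```

Run:
```python
from h import *
s=r.get_state();print(s['clock'],s['ee_pos'],s['joint_positions']);print(R.from_rotvec(s['eef_rot']).as_matrix())
print(delta(Rt(40,zs=1),[.45,.0241,.075]))
cv2.imwrite("pics/w1.png",r.read_camera("wrist")[:,:,::-1])
```

```text
2.35 [0.448 0.031 0.215] [-0.105 -0.596 -1.071  0.22   0.046 -0.04 ]
[[ 0.767 -0.64   0.045]
 [-0.035  0.028  0.999]
 [-0.64  -0.768 -0.001]]
(array([ 91.531, 106.327,  -6.725]), array([-0.006, -0.009,  0.003]))
```

View pics/w1.png

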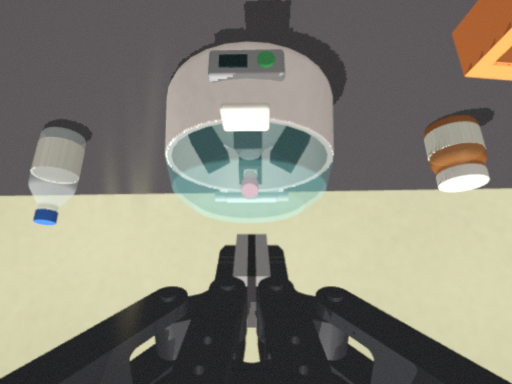

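>>> play_rows(dp=[[20, 24, -2], [20, 24, -2], [20, 24, -2], [20, 24, -1], [0, 0, 0]], rot=[[0, 0, 0], [0, 0, 0], [0, 0, 0], [0, 0, 0], [0, 0, 0]], fingers=[255, 255, 255, 255, 255])

```text
clock: 2.9
ee_pos: [0.4822, 0.0318, 0.1333]
eef_rot: [-1.464, 0.659, 0.583]
ft_force: [-0.9, 1.6, -0.0]
gripper_width: -0.0001
```

Run:
```python
from h import *
s=r.get_state();print(s['clock'],s['ee_pos'],s['joint_positions']);print(R.from_rotvec(s['eef_rot']).as_matrix())
print(delta(Rt(40,zs=1),[.46,.0241,.073]))
cv2.imwrite("pics/s1.png",r.read_camera("side")[:,:,::-1])
```

```text
2.9 [0.482 0.032 0.133] [-0.079 -0.299 -1.077  0.019  0.017 -0.024]
[[ 0.698 -0.714  0.05 ]
 [-0.038  0.032  0.999]
 [-0.715 -0.699 -0.005]]
(array([27.873, 57.75 , -8.474]), array([-0.007, -0.014, -0.098]))
```

View pics/s1.png

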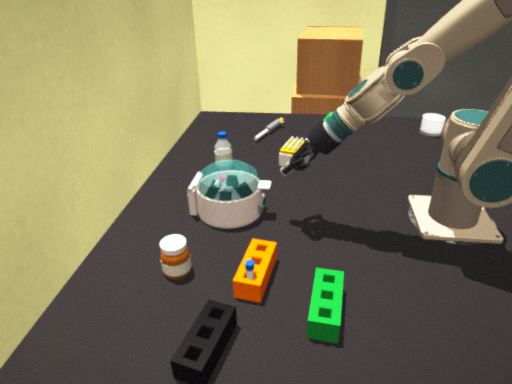

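```bash
cat >> h.py <<'E'
def fk(p,q2,q3,q4):
    r0,z0,L1,L2,c,L3=p; a=q2-q3+q4; ph=q2-q3+c
    return np.array([r0+L1*np.sin(q2)+L2*np.cos(ph)+L3*np.cos(a), z0+L1*np.cos(q2)-L2*np.sin(ph)-L3*np.sin(a)])
KP=None
E
python3 - <<'E'
from h import *
D=[((.277136,-.027918,1.267995),(.268534,.563472,.222641)),((-.038,-.437,1.173),(.44,.03,.1995)),((-.596,-1.071,.22),(.4481,.0311,.2153)),((-.299,-1.077,.019),(.4822,.0318,.1333))]
d=.0645
def f(p):
    o=[]
    for q,x in D: o+=list((fk(p,*q)-[np.sqrt(x[0]**2+x[1]**2-d*d),x[2]])*1000)
    o+=list((np.array(p)-p0)/np.array([.1,.1,.2,.2,.5,.2])*0.3); return o
for p0 in ([0,.36,.4,.4,0,.25],[0,.3,.3,.3,0,.25],[0.1,.4,.5,.4,0.2,.3]):
    p0=np.array(p0,float); s=least_squares(f,p0); print(s.x,np.array(s.fun))
E
```

```text
[ 0.001  0.233  0.546  0.49  -0.028  0.401] [-0.045 -0.083  0.168 -0.162 -0.117  0.332 -0.005 -0.086  0.002 -0.382
  0.219  0.136 -0.017  0.227]
[ 0.001  0.233  0.546  0.49  -0.028  0.401] [-0.047 -0.083  0.17  -0.161 -0.119  0.33  -0.004 -0.086  0.002 -0.202
  0.369  0.286 -0.017  0.227]
[ 0.001  0.233  0.546  0.49  -0.028  0.401] [-0.045 -0.084  0.169 -0.162 -0.117  0.331 -0.006 -0.084 -0.298 -0.502
  0.069  0.136 -0.137  0.152]
```

```bash
cat >> h.py <<'E'
KP=[0.001,0.233,0.546,0.49,-0.028,0.401]
def ik(rr,z,adeg):
    a=np.radians(adeg)
    best=None
    for g in ((0,-.5,0),(0.5,0,1),(-.3,-1,0)):
        s=least_squares(lambda q:np.r_[fk(KP,*q)-[rr,z],q[0]-q[1]+q[2]-a],g)
        if s.cost<1e-8 and -1.07<s.x[1]<1.23 and -.84<s.x[0]<1.87 and -1.94<s.x[2]<2.14: best=s.x
    return best
def rr(x,y): return np.sqrt(x*x+y*y-.0645**2)
E
python3 - <<'E'
from h import *
for x,z in ((.45,.075),(.48,.07),(.496,.075),(.496,.086),(.52,.17),(.56,.24),(.58,.26)):
    print(x,z,[(a,ik(rr(x,.024),z,a)) for a in range(20,95,5) if ik(rr(x,.024),z,a) is not None][:1])
E
```

```text
0.45 0.075 [(60, array([-0.186, -1.002,  0.232]))]
0.48 0.07 [(55, array([-0.126, -1.029,  0.057]))]
0.496 0.075 [(50, array([-0.107, -1.068, -0.088]))]
0.496 0.086 [(50, array([-0.138, -1.055, -0.045]))]
0.52 0.17 [(40, array([-0.288, -1.051, -0.065]))]
0.56 0.24 [(30, array([-0.316, -1.033, -0.193]))]
0.58 0.26 [(25, array([-0.281, -1.043, -0.325]))]
```

Run:
```python
from h import *
for x,z in ((.465,.08),(.47,.075),(.499,.072),(.47,.11)): print(x,z,ik(rr(x,.023),z,57))
d1=delta(Rt(57,zs=1),[.468,.0236,.105]);print(d1)
G=Rt(57,zs=1)
print(G.T@np.array([0,0,-31]),G.T@(np.array([.499,.0224,.073])-[.468,.0236,.074])*1000)
# arc increments
th=np.linspace(0,.9,10); e=np.c_[-.22*np.cos(th),0*th,.22*np.sin(th)]*1000
e[:,1]=-.035*e[:,0]
print(np.diff(e,axis=0)@G); print(np.array([0,0,12])@G)
```

```text
0.465 0.08 [-0.179 -1.014  0.16 ]
0.47 0.075 [-0.155 -1.012  0.138]
0.499 0.072 [-0.086 -0.966  0.115]
0.47 0.11 [-0.233 -0.967  0.261]
(array([11.366, 30.627, -8.705]), array([-0.009, -0.013,  0.201]))
[25.999 16.884  0.   ] [ 17.735 -25.473  -0.114]
[[-17.821 -12.884   0.   ]
 [-16.445 -14.6     0.   ]
 [-14.905 -16.17    0.   ]
 [-13.215 -17.579   0.   ]
 [-11.394 -18.812   0.   ]
 [ -9.459 -19.857   0.   ]
 [ -7.429 -20.703   0.   ]
 [ -5.326 -21.343   0.   ]
 [ -3.168 -21.769   0.   ]]
[-10.064  -6.536   0.   ]
```

>>> play_rows(dp=[[4, 16, -4], [7, 15, -5], [0, 0, 0]], rot=[[-0.005, -0.007, 0.1], [-0.004, -0.006, 0.1], [0, 0, 0]], fingers=[255, 255, 255])

```text
clock: 3.25
ee_pos: [0.4687, 0.0225, 0.1097]
eef_rot: [-1.413, 0.793, 0.741]
ft_force: [0.7, -0.1, 0.8]
gripper_width: 0.0001
```

>>> play_rows(dp=[[13, 8, 0], [13, 9, 0], [0, 0, 0]], rot=[[0, 0, 0], [0, 0, 0], [0, 0, 0]], fingers=[255, 255, 255])

```text
clock: 3.55
ee_pos: [0.4646, 0.0237, 0.0751]
eef_rot: [-1.412, 0.795, 0.746]
ft_force: [-0.2, 0.7, -0.4]
gripper_width: -0.0001
```

Run:
```python
from h import *
s=r.get_state();print(s['clock'],s['ee_pos'],s['joint_positions'],s['ft_force']);print(R.from_rotvec(s['eef_rot']).as_matrix())
print(delta(Rt(57,zs=1),[.499,.0224,.073]))
a=r.read_camera("side")[130:240,160:340];cv2.imwrite("pics/s2.png",cv2.resize(a[:,:,::-1],None,fx=4,fy=4))
cv2.imwrite("pics/w2.png",r.read_camera("wrist")[:,:,::-1])
```

```text
3.55 [0.465 0.024 0.075] [-0.118 -0.173 -1.024  0.141  0.045 -0.069] [-0.177  0.732 -0.351]
[[ 0.548 -0.836  0.035]
 [-0.019  0.029  0.999]
 [-0.837 -0.548  0.   ]]
(array([ 20.629, -27.604,  -0.07 ]), array([0.   , 0.   , 0.004]))
```

View pics/s2.png

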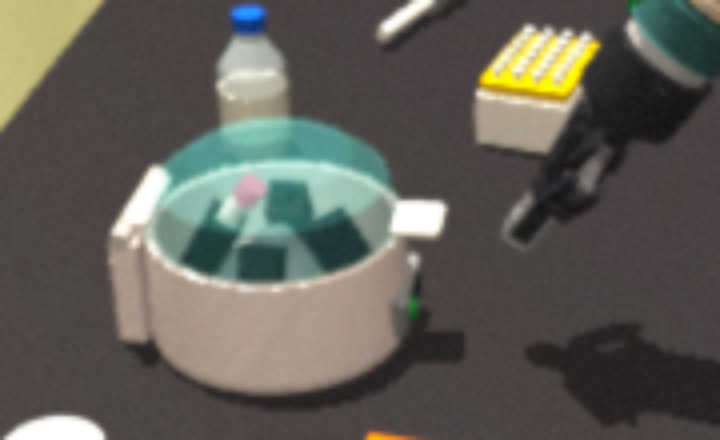

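View pics/w2.png

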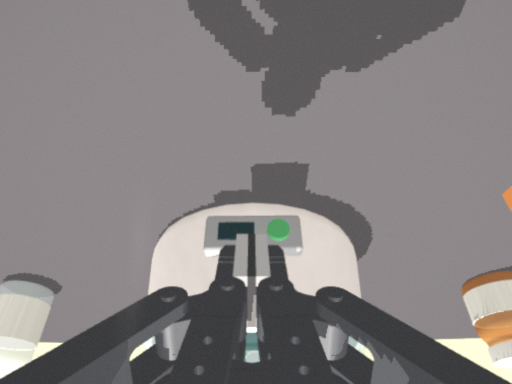

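The tip is below and in front of the tab (tab at crop (418,217), tip at (520,235)). Moving it under the tab.

>>> play_rows(dp=[[10, -14, 0], [10, -14, 0], [0, 0, 0]], rot=[[0, 0, 0], [0, 0, 0], [0, 0, 0]], fingers=[255, 255, 255])

```text
clock: 3.95
ee_pos: [0.506, 0.0217, 0.0795]
eef_rot: [-1.416, 0.788, 0.737]
ft_force: [0.4, -0.4, 0.6]
gripper_width: -0.0002
```

>>> play_rows(dp=[[-10, -6.5, 0], [0, 0, 0]], rot=[[0, 0, 0], [0, 0, 0]], fingers=[255, 255])

```text
clock: 4.15
ee_pos: [0.5032, 0.022, 0.0906]
eef_rot: [-1.415, 0.789, 0.739]
ft_force: [-0.7, -0.1, 0.5]
gripper_width: 0.0
```

Run:
```python
from h import *
s=r.get_state();print(s['clock'],s['ee_pos'],s['ft_force'])
a=r.read_camera("side")[130:240,160:340];cv2.imwrite("pics/s3.png",cv2.resize(a[:,:,::-1],None,fx=4,fy=4))
```

```text
4.15 [0.503 0.022 0.091] [-0.736 -0.07   0.548]
```

View pics/s3.png

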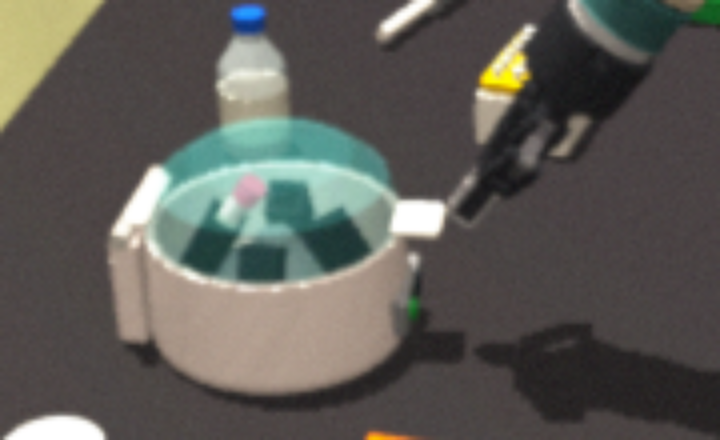

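```bash
python3 - <<'E'
from h import *
s=r.get_state();P=s['ee_pos'];M=R.from_rotvec(s['eef_rot']).as_matrix()
f=lambda w:((proj('side',w)-[160,130])+.5)*4-.5
for o in ([0,0,0],[25,0,0],[25,-11,0],[25,11,0],[25,-11,10],[25,11,10],[25,-11,-10],[25,11,-10]): w=P+M@(np.array(o)/1000);print(o,w,f(w))
print('tab',f([.510,.042,.096]),f([.510,.002,.096]),f([.510,.042,.088]))
E
python3 -c "
import cv2;a=cv2.imread('pics/s3.png')[150:280,360:600];cv2.imwrite('pics/s3b.png',cv2.resize(a,None,fx=3,fy=3))"
```

```text
[0, 0, 0] [0.503 0.022 0.09 ] [[451.366 223.782]]
[25, 0, 0] [0.517 0.022 0.069] [[431.921 248.001]]
[25, -11, 0] [0.526 0.021 0.075] [[419.046 239.667]]
[25, 11, 0] [0.507 0.022 0.063] [[444.758 256.311]]
[25, -11, 10] [0.526 0.031 0.075] [[416.864 246.8  ]]
[25, 11, 10] [0.508 0.032 0.063] [[442.782 263.553]]
[25, -11, -10] [0.525 0.011 0.075] [[421.194 232.642]]
[25, 11, -10] [0.507 0.012 0.063] [[446.704 249.18 ]]
tab [[437.925 229.897]] [[444.029 201.902]] [[437.962 239.951]]
```

View pics/s3b.png

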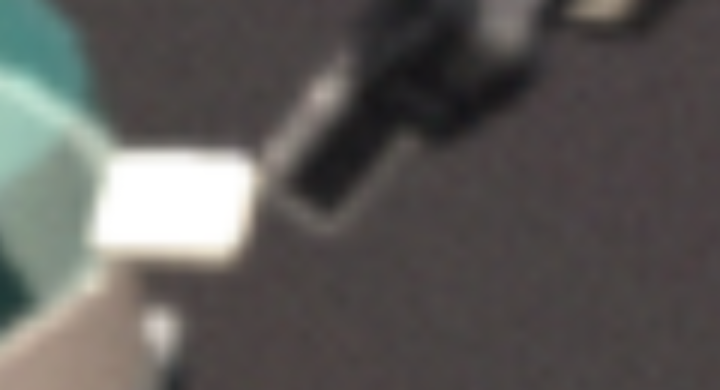

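Run:
```python
from h import *
pose=(np.zeros(3),np.zeros(3))
for o in ([0,0,0],[25,0,0],[25,-11,0],[25,11,0],[-5,11,0]): print(o,proj('wrist',np.array(o)/1000,pose))
s=r.get_state();P=s['ee_pos'];M=R.from_rotvec(s['eef_rot']).as_matrix()
f=lambda w:((proj('side',w)-[160,130])+.5)*4-.5
for o in ([-50,0,0],[-100,0,0],[-100,40,0],[-100,-40,0]): w=P+M@(np.array(o)/1000);print(o,w,f(w))
cv2.imwrite("pics/w3.png",r.read_camera("wrist")[:,:,::-1])
cv2.imwrite("pics/t3.png",cv2.resize(r.read_camera("top")[120:300,200:360,::-1],None,fx=3.3,fy=3.3,interpolation=2))
```

```text
[0, 0, 0] [[248.992 244.074]]
[25, 0, 0] [[249.279 222.749]]
[25, -11, 0] [[249.337 240.596]]
[25, 11, 0] [[249.22 204.24]]
[-5, 11, 0] [[248.846 227.857]]
[-50, 0, 0] [0.475 0.023 0.132] [[491.616 173.643]]
[-100, 0, 0] [0.447 0.024 0.173] [[533.767 121.121]]
[-100, 40, 0] [0.414 0.025 0.151] [[582.451 153.725]]
[-100, -40, 0] [0.481 0.023 0.195] [[484.514  88.165]]
```

View pics/w3.png

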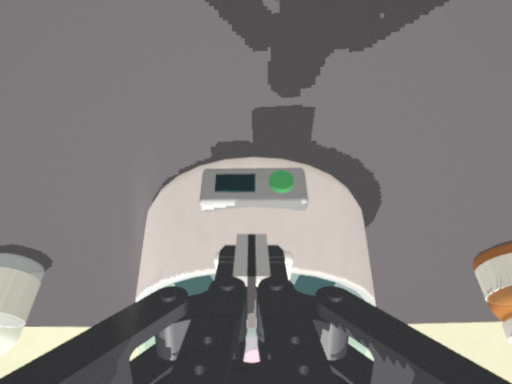

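View pics/t3.png

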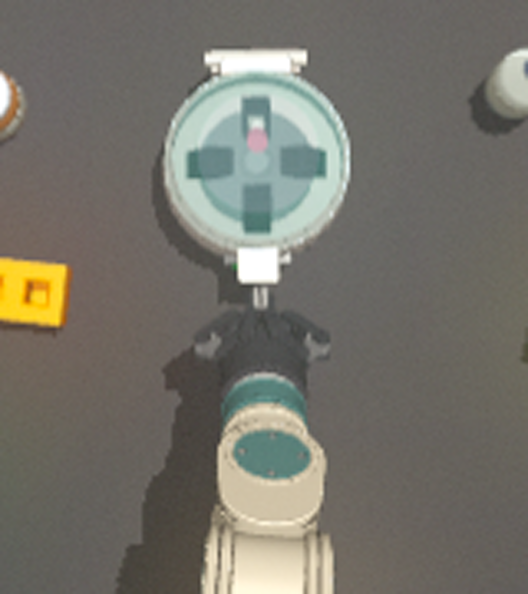

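Run:
```python
from h import *
p=(np.array([.4481,.0311,.2153]),np.array([-1.487,.577,.508]))
c=np.array([.63,.0178]);f=np.array([1,-.035]);l=np.array([.035,1])
w=lambda a,b,z:np.r_[c+f*a+l*b,z]
print('tab corners top front L,R',proj('wrist',[w(-.12,.02,.096),w(-.12,-.02,.096)],p),'cap(.647,.019,.108)',proj('wrist',[.647,.019,.108],p))
print('bottle/jar n/a')
p0=(np.array([.26853,.56347,.22264]),np.array([-.8767,1.38946,.87503]))
print(proj('wrist',[[.5,.36,.05]],p0))
pose=(np.zeros(3),np.zeros(3))
for t in (25,12,0,-10,-20,-30): print(t,proj('wrist',np.array([[t,11,43],[t,-11,43],[t,11,-43]])/1000,pose).ravel())
```

```text
tab corners top front L,R [[267.59  109.226]
 [216.444 109.552]] cap(.647,.019,.108) [[247.825 187.318]]
bottle/jar n/a
[[183.21  392.078]]
25 [328.088 204.134 325.416 240.451 170.393 204.289]
12 [333.46  213.406 330.391 251.806 164.735 213.568]
0 [339.127 223.195 335.608 263.723 158.767 223.361]
-10 [344.478 232.443 340.504 274.918 153.134 232.613]
-20 [350.515 242.887 345.996 287.484 146.777 243.06 ]
-30 [357.38  254.773 352.197 301.685 139.55  254.948]
```

Run:
```python
from h import *
for x,z in ((.49,.09),(.49,.045),(.519,.045),(.519,.056)): print(x,z,[(a,ik(rr(x,.023),z,a)) for a in (45,50,57)])
G=Rt(57,zs=1)
print(np.array([[-14,.5,0],[0,0,-46],[28,-1,0],[0,0,10]])@G)
```

```text
0.49 0.09 [(45, None), (50, array([-0.162, -1.061, -0.026])), (57, array([-0.145, -0.96 ,  0.18 ]))]
0.49 0.045 [(45, None), (50, None), (57, array([-0.036, -1.01 ,  0.021]))]
0.519 0.045 [(45, None), (50, array([ 0.029, -1.056, -0.212])), (57, array([ 0.018, -0.957,  0.02 ]))]
0.519 0.056 [(45, None), (50, array([-0.005, -1.046, -0.169])), (57, array([-0.009, -0.946,  0.057]))]
[[ -7.63   11.749   0.01 ]
 [ 38.579  25.053   0.   ]
 [ 15.26  -23.498  -0.02 ]
 [ -8.387  -5.446   0.   ]]
```

>>> play_rows(dp=[[-7.5, 12, 0], [19, 12.5, 0], [19, 12.5, 0], [0, 0, 0]], rot=[[0, 0, 0], [0, 0, 0], [0, 0, 0], [0, 0, 0]], fingers=[255, 255, 255, 255])

```text
clock: 4.7
ee_pos: [0.4833, 0.0229, 0.0385]
eef_rot: [-1.411, 0.799, 0.749]
ft_force: [-0.1, -0.4, -0.4]
gripper_width: 0.0004
```

Run:
```python
from h import *
s=r.get_state();print(s['clock'],s['ee_pos'],s['ft_force'],delta(Rt(57,zs=1),[.518,.0218,.045]))
a=r.read_camera("side")[150:230,200:300];cv2.imwrite("pics/s4.png",cv2.resize(a[:,:,::-1],None,fx=7,fy=7,interpolation=2))
```

```text
4.7 [0.483 0.023 0.038] [-0.051 -0.405 -0.382] (array([ 13.438, -32.702,   0.095]), array([-0.   ,  0.   , -0.001]))
```

View pics/s4.png

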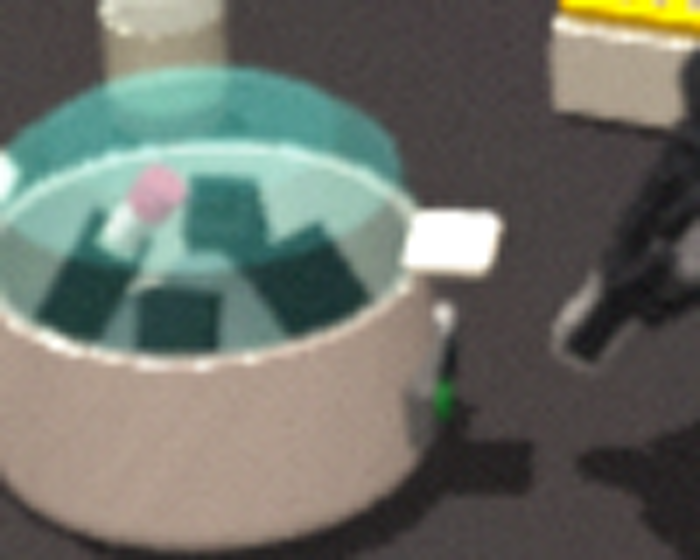

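>>> play_rows(dp=[[6.5, -16, 0], [6.5, -16, 0], [0, 0, 0]], rot=[[0, 0, 0], [0, 0, 0], [0, 0, 0]], fingers=[255, 255, 255])

```text
clock: 5.05
ee_pos: [0.5225, 0.0213, 0.0502]
eef_rot: [-1.414, 0.792, 0.743]
ft_force: [-0.5, 0.4, 0.2]
gripper_width: -0.0003
```

Run:
```python
from h import *
s=r.get_state();print(s['clock'],s['ee_pos'],s['ft_force'],delta(Rt(57,zs=1),[.518,.0218,.054]))
a=r.read_camera("side")[150:230,200:300];cv2.imwrite("pics/s5.png",cv2.resize(a[:,:,::-1],None,fx=7,fy=7,interpolation=2))
```

```text
5.05 [0.523 0.021 0.05 ] [-0.487  0.354  0.186] (array([-5.674,  1.698,  0.34 ]), array([ 0.001, -0.   ,  0.008]))
```

View pics/s5.png

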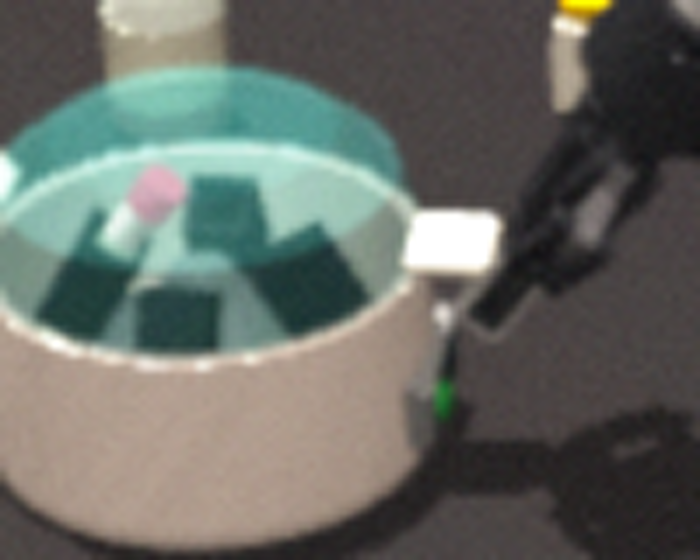

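The tip is now under the tab. Lifting along the lid's arc.

>>> play_rows(dp=[[-9, -6, 0], [-9, -7, 0], [-8, -7, 0], [-8, -7.5, 0], [-7.5, -8, 0], [-7.5, -8, 0]], rot=[[0, 0, 0], [0, 0, 0], [0, 0, 0], [0, 0, 0], [0, 0, 0], [0, 0, 0]], fingers=[255, 255, 255, 255, 255, 255])

```text
clock: 5.7
ee_pos: [0.5291, 0.0212, 0.114]
eef_rot: [-1.413, 0.794, 0.744]
ft_force: [-2.0, -0.0, -0.5]
gripper_width: -0.0003
```

Run:
```python
from h import *
s=r.get_state();print(s['clock'],s['ee_pos'],s['ft_force'],s['joint_positions'])
a=r.read_camera("side")[130:230,180:300];cv2.imwrite("pics/s6.png",cv2.resize(a[:,:,::-1],None,fx=6,fy=6,interpolation=2))
```

```text
5.7 [0.529 0.021 0.114] [-2.009 -0.036 -0.525] [-0.103 -0.114 -0.869  0.235  0.037 -0.057]
```

View pics/s6.png

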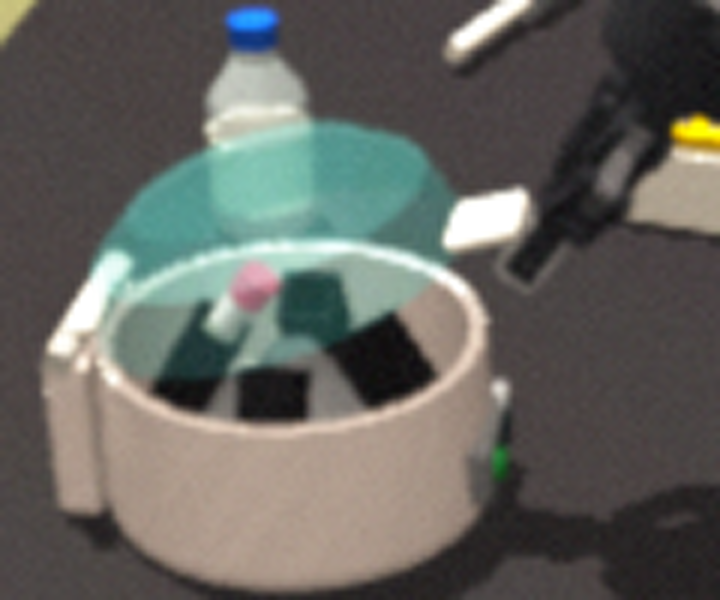

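>>> play_rows(dp=[[-7, -8, 0], [-7, -8.5, 0], [-6.5, -9, 0], [-6, -9, 0], [-6, -9.5, 0], [-5.5, -9.5, 0], [-5, -10, 0]], rot=[[0, 0, 0], [0, 0, 0], [0, 0, 0], [0, 0, 0], [0, 0, 0], [0, 0, 0], [0, 0, 0]], fingers=[255, 255, 255, 255, 255, 255, 255])

```text
clock: 6.45
ee_pos: [0.5614, 0.0199, 0.1864]
eef_rot: [-1.414, 0.792, 0.742]
ft_force: [1.1, -0.6, -0.3]
gripper_width: -0.0003
```

Run:
```python
from h import *
s=r.get_state();print(s['clock'],s['ee_pos'],s['ft_force'],s['joint_positions'])
a=r.read_camera("side")[110:230,170:310];cv2.imwrite("pics/s7.png",cv2.resize(a[:,:,::-1],None,fx=5,fy=5,interpolation=2))
```

```text
6.45 [0.561 0.02  0.186] [ 1.145 -0.611 -0.268] [-0.098 -0.157 -0.723  0.421  0.034 -0.053]
```

View pics/s7.png

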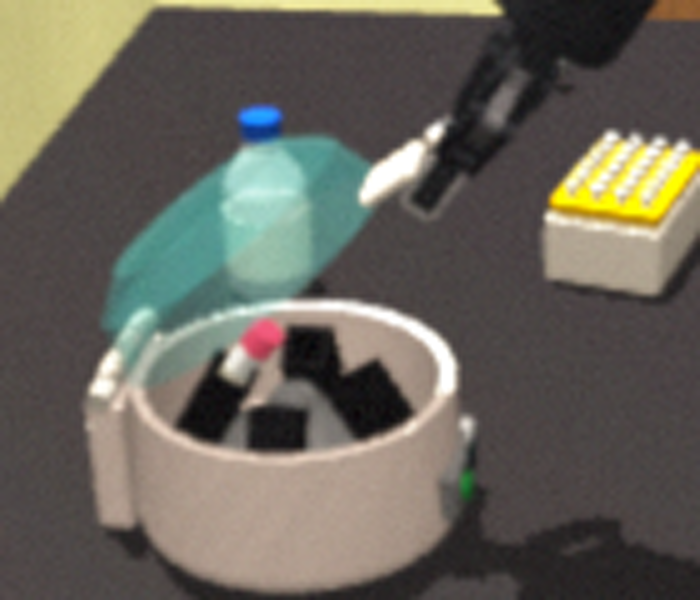

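>>> play_rows(dp=[[-4.5, -10, 0], [-4, -10, 0], [-3.5, -10.5, 0], [-3, -10.5, 0], [-2.5, -11, 0], [-2, -11, 0], [0, 0, 0]], rot=[[0, 0, 0], [0, 0, 0], [0, 0, 0], [0, 0, 0], [0, 0, 0], [0, 0, 0], [0, 0, 0]], fingers=[255, 255, 255, 255, 255, 255, 255])

```text
clock: 7.2
ee_pos: [0.6049, 0.0183, 0.2388]
eef_rot: [-1.415, 0.789, 0.739]
ft_force: [0.5, 0.4, -0.1]
gripper_width: 0.0
```

Run:
```python
from h import *
s=r.get_state();print(s['clock'],s['ee_pos'],s['ft_force'],s['joint_positions'])
a=r.read_camera("side")[90:230,160:310];cv2.imwrite("pics/s8.png",cv2.resize(a[:,:,::-1],None,fx=4,fy=4,interpolation=2))
```

```text
7.2 [0.605 0.018 0.239] [ 0.502  0.357 -0.087] [-0.092 -0.126 -0.578  0.531  0.031 -0.048]
```

View pics/s8.png

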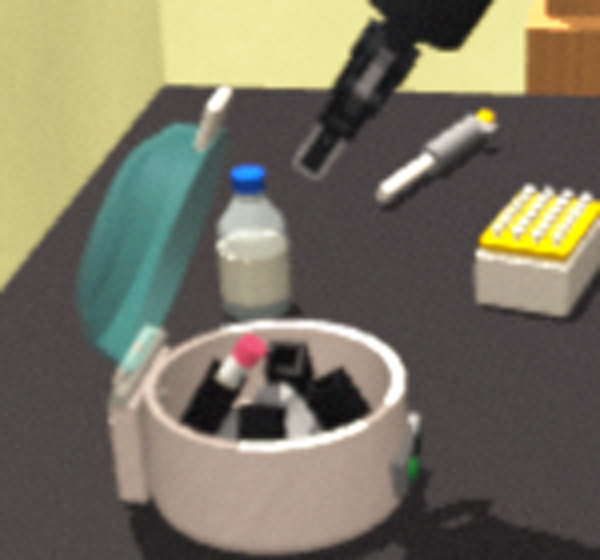

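The lid has sprung open and is untouched. Backing off, opening the fingers and measuring the tube.

>>> play_rows(dp=[[-35, 15, 0], [-35, 15, 0], [0, 0, 0], [0, 0, 0]], rot=[[0, 0, 0], [0, 0, 0], [0, 0, 0], [0, 0, 0]], fingers=[100, 100, 100, 100])

```text
clock: 7.65
ee_pos: [0.5385, 0.0208, 0.2785]
eef_rot: [-1.415, 0.791, 0.741]
ft_force: [-0.2, 0.0, 0.5]
gripper_width: 0.052
```

Run:
```python
from h import *
s=r.get_state();print(s['clock'],s['ee_pos'],s['eef_rot'],s['gripper_width'],s['joint_positions'])
a=r.read_camera("side")[150:250,180:280];cv2.imwrite("pics/s9.png",cv2.resize(a[:,:,::-1],None,fx=6,fy=6,interpolation=2))
cv2.imwrite("pics/w9.png",r.read_camera("wrist")[:,:,::-1])
a=r.read_camera("top")[120:220,220:330];cv2.imwrite("pics/t9.png",cv2.resize(a[:,:,::-1],None,fx=6,fy=6,interpolation=2))
```

```text
7.65 [0.538 0.021 0.278] [-1.415  0.791  0.741] 0.05202859055686033 [-0.102 -0.29  -0.614  0.662  0.036 -0.056]
```

View pics/s9.png

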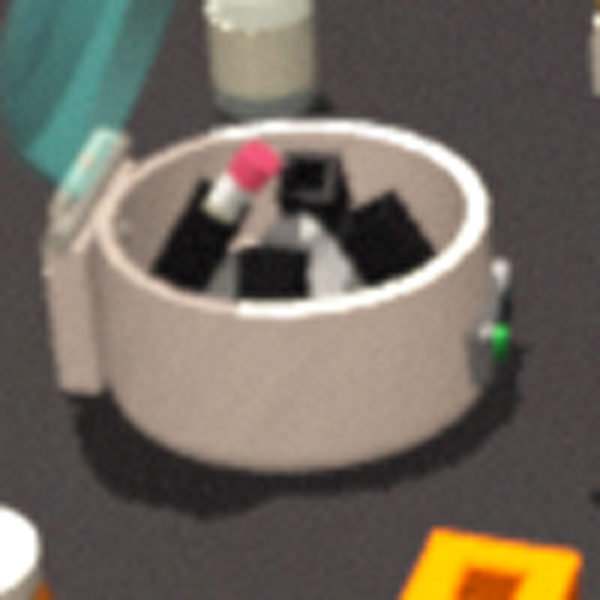

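View pics/w9.png

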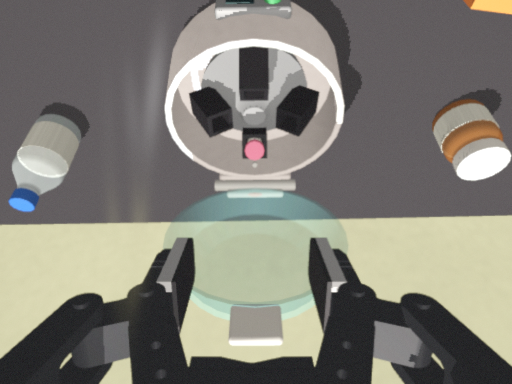

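View pics/t9.png

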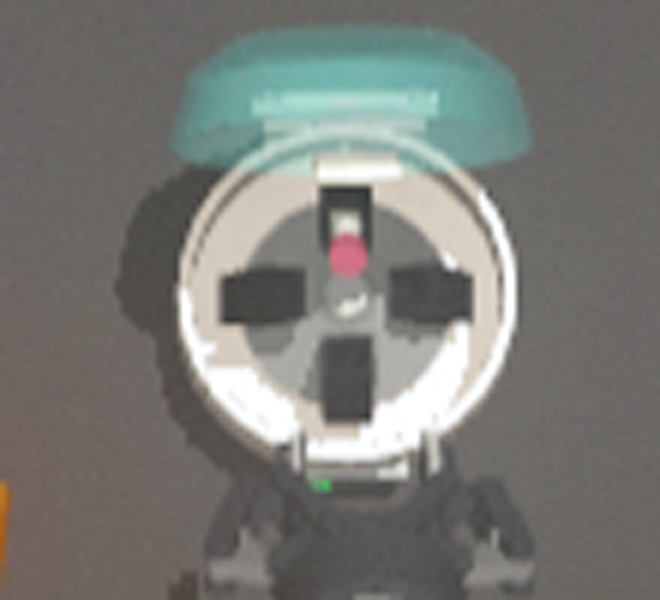

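Run:
```python
from h import *
p=(np.array([.5385,.0208,.2785]),np.array([-1.415,.791,.741]))
sp=np.array((255.5,165.5))/6-.5+[180,150]; tp=np.array((348.5,256.5))/6-.5+[220,120]
print(sp,tp)
for obs in ([('side',sp,None),('top',tp,None),('wrist',(255,150),p)],[('side',sp,None),('wrist',(255,150),p)],[('top',tp,None),('wrist',(255,150),p)]):
    x,f=tri(obs);print(x,f)
# expected
c=np.array([.63,.0178]);fw=np.array([1,-.035])
m=np.r_[c+fw*.035,.085];ax=np.array([-np.sin(.628),.02,np.cos(.628)])
for k in (0,22,30,38): print(k,m+ax*k/1000,proj('side',m+ax*k/1000),proj('top',m+ax*k/1000),proj('wrist',m+ax*k/1000,p))
print('well',)
pose=(np.zeros(3),np.zeros(3))
for t in (0,-10,-20,-30): print(t,proj('wrist',np.array([[t,11,26],[t,11,-26],[t,-11,26]])/1000,pose).ravel())
```

```text
[222.083 177.083] [277.583 162.25 ]
[0.647 0.022 0.11 ] [-0.368 -0.424 -0.688  0.024 -0.184 -0.191]
[0.646 0.022 0.11 ] [-0.358 -0.41   0.039 -0.195]
[0.647 0.022 0.111] [-0.674  0.026 -0.219  0.01 ]
0 [0.665 0.017 0.085] [[216.369 183.259]] [[278.103 157.774]] [[250.59  145.161]]
22 [0.652 0.017 0.103] [[220.333 178.104]] [[278.241 160.874]] [[250.526 148.469]]
30 [0.647 0.017 0.109] [[221.795 176.204]] [[278.292 162.025]] [[250.5   149.769]]
38 [0.643 0.017 0.116] [[223.267 174.29 ]] [[278.343 163.189]] [[250.474 151.126]]
well
0 [303.525 223.282 194.329 223.383 301.448 263.85 ]
-10 [306.715 232.552 190.85  232.655 304.367 275.072]
-20 [310.317 243.024 186.922 243.129 307.643 287.673]
-30 [314.414 254.947 182.453 255.053 311.344 301.92 ]
```

Run:
```python
from h import *
G=Rt(54,zs=1); x=G[:,0]
tip=np.array([.642,.0205,.1165])+x*.020; tcp=tip+x*.011
pre=tcp-x*.075
print(tcp,pre,ik(rr(*tcp[:2]),tcp[2],54),ik(rr(*pre[:2]),pre[2],54))
print(delta(G,pre))
```

```text
[0.66  0.02  0.091] [0.616 0.021 0.152] [ 0.156 -0.687  0.1  ] [-0.017 -0.71   0.249]
(array([146.721,   3.913,   3.381]), array([ 0.   , -0.   , -0.046]))
```

>>> play_rows(dp=[[36, 1, 1], [36, 1, 1], [36, 1, 1], [36, 1, 0], [0, 0, 0]], rot=[[0, 0, -0.046], [0, 0, 0], [0, 0, 0], [0, 0, 0], [0, 0, 0]], fingers=[100, 100, 100, 100, 100])

```text
clock: 8.3
ee_pos: [0.6171, 0.021, 0.151]
eef_rot: [-1.424, 0.766, 0.716]
ft_force: [-0.1, 0.7, 1.3]
gripper_width: 0.0523
```

Run:
```python
from h import *
G=Rt(54,zs=1); x=G[:,0]
tip=np.array([.642,.0205,.1165])+x*.020; tcp=tip+x*.011
s=r.get_state();print(s['clock'],s['ee_pos'],s['ft_force'],s['gripper_width'],delta(G,tcp))
p=(s['ee_pos'],s['eef_rot'])
cv2.imwrite("pics/w10.png",r.read_camera("wrist")[:,:,::-1])
print(proj('wrist',[[.647,.0205,.110],[.642,.0205,.1165]],p))
a=r.read_camera("side")[110:230,170:310];cv2.imwrite("pics/s10.png",cv2.resize(a[:,:,::-1],None,fx=5,fy=5,interpolation=2))
```

```text
8.3 [0.617 0.021 0.151] [-0.147  0.718  1.331] 0.0523236281665095 (array([73.549, -0.562,  0.342]), array([ 0.   ,  0.   , -0.009]))
[[250.352 206.477]
 [250.025 211.042]]
```

View pics/w10.png

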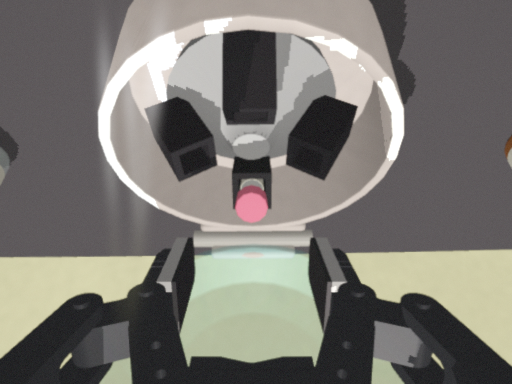

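View pics/s10.png

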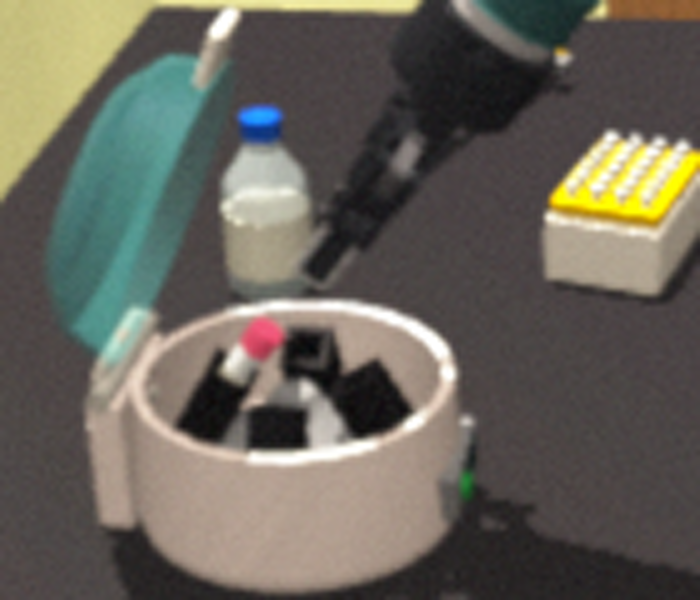

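Run:
```python
from h import *
p1=(np.array([.5385,.0208,.2785]),np.array([-1.415,.791,.741]))
s=r.get_state();p2=(s['ee_pos'],s['eef_rot'])
o=[('side',(222.08,177.08),None),('top',(277.58,162.25),None),('wrist',(255,150),p1),('wrist',(251.5,205),p2)]
x,f=tri(o);print(x,f)
x,f=tri(o[:2]+o[3:]);print(x,f)
M=R.from_rotvec(p2[1]).as_matrix();print(M.T@(x-p2[0])*1000)
```

```text
[0.645 0.021 0.115] [ 0.123 -2.018 -0.573  0.31  -0.366  2.228  0.323 -1.611]
[0.647 0.021 0.115] [-0.67  -1.881 -0.524 -0.404  0.055 -0.459]
[50.496  0.824  1.271]
```

>>> play_rows(dp=[[20, 0, 0.3], [20, 0, 0.3], [18, 0, 0], [15, 0, 0], [0, 0, 0]], rot=[[0, 0, 0], [0, 0, 0], [0, 0, 0], [0, 0, 0], [0, 0, 0]], fingers=[100, 100, 100, 100, 100])

```text
clock: 8.9
ee_pos: [0.6626, 0.0199, 0.0999]
eef_rot: [-1.428, 0.757, 0.706]
ft_force: [-1.0, 0.3, -0.1]
gripper_width: 0.0519
```

Run:
```python
from h import *
s=r.get_state();print(s['clock'],s['ee_pos'],s['ft_force'],s['gripper_width'])
cv2.imwrite("pics/w11.png",r.read_camera("wrist")[:,:,::-1])
a=r.read_camera("side")[150:220,190:280];cv2.imwrite("pics/s11.png",cv2.resize(a[:,:,::-1],None,fx=8,fy=8,interpolation=2))
```

```text
8.9 [0.663 0.02  0.1  ] [-1.038  0.275 -0.123] 0.051911205353783844
```

View pics/w11.png

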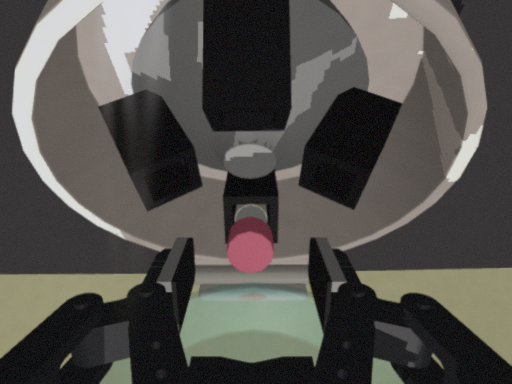

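View pics/s11.png

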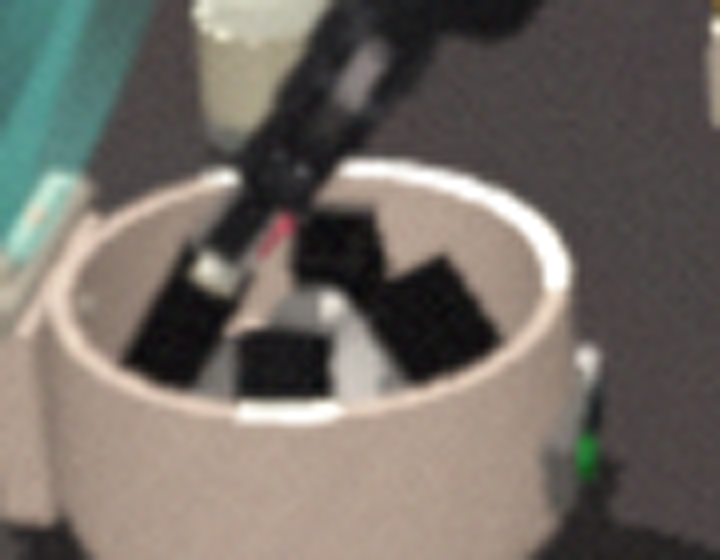

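Run:
```python
from h import *
s=r.get_state();p=(s['ee_pos'],s['eef_rot']);M=R.from_rotvec(p[1]).as_matrix()
print(M, np.degrees(np.arcsin(-M[2,0])))
for x in ([.646,.021,.110],[.647,.021,.115]): print(M.T@(np.array(x)-p[0])*1000, proj('wrist',x,p))
f=lambda w:((proj('side',w)-[190,150])+.5)*8-.5
for o in ([-11,0,26],[-16,11,26],[-16,-11,26],[-50,11,26],[-50,-11,26]): print(o,f(p[0]+M@(np.array(o)/1000)))
```

```text
[[ 0.59  -0.806  0.035]
 [-0.021  0.028  0.999]
 [-0.807 -0.591 -0.001]] 53.78447980046922
[-16.974   8.12    0.413] [[249.652 245.725]]
[-20.417   4.359   0.445] [[249.713 257.476]]
[-11, 0, 26] [[212.915 249.678]]
[-16, 11, 26] [[246.481 258.148]]
[-16, -11, 26] [[194.163 221.865]]
[-50, 11, 26] [[298.398 191.773]]
[-50, -11, 26] [[245.41  154.694]]
```

>>> play_rows(dp=[[4, 6, 0], [0, 0, 0]], rot=[[0, 0, 0], [0, 0, 0]], fingers=[100, 100])

```text
clock: 9.2
ee_pos: [0.6586, 0.0202, 0.0927]
eef_rot: [-1.427, 0.758, 0.707]
ft_force: [-0.0, 0.5, -0.2]
gripper_width: 0.052
```

Run:
```python
from h import *
s=r.get_state();print(s['clock'],s['ee_pos'],s['ft_force'],s['gripper_width'])
a=r.read_camera("wrist")[170:330,150:350];cv2.imwrite("pics/w12.png",cv2.resize(a[:,:,::-1],None,fx=3.5,fy=3.5,interpolation=2))
a=r.read_camera("side")[150:220,190:280];cv2.imwrite("pics/s12.png",cv2.resize(a[:,:,::-1],None,fx=8,fy=8,interpolation=2))
```

```text
9.2 [0.659 0.02  0.093] [-0.043  0.517 -0.226] 0.05199084555611064
```

View pics/w12.png

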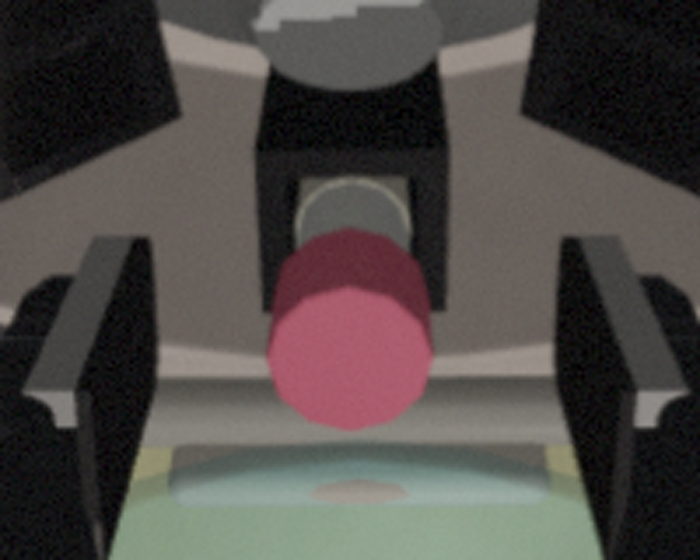

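View pics/s12.png

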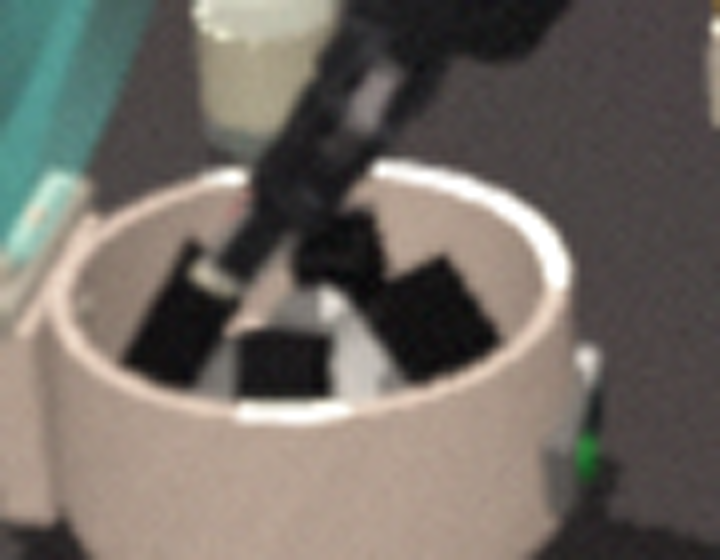

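>>> play_rows(dp=[[0, -2, 0], [0, 0, 0], [0, 0, 0], [0, 0, 0], [0, 0, 0], [0, 0, 0]], rot=[[0, 0, 0], [0, 0, 0], [0, 0, 0], [0, 0, 0], [0, 0, 0], [0, 0, 0]], fingers=[130, 160, 190, 220, 255, 255])

```text
clock: 9.9
ee_pos: [0.6616, 0.02, 0.0944]
eef_rot: [-1.428, 0.757, 0.706]
ft_force: [-1.5, -0.4, 3.5]
gripper_width: 0.0176
```

Run:
```python
from h import *
s=r.get_state();print(s['clock'],s['ee_pos'],s['ft_force'],s['gripper_width'])
a=r.read_camera("wrist")[170:330,150:350];cv2.imwrite("pics/w13.png",cv2.resize(a[:,:,::-1],None,fx=3.5,fy=3.5,interpolation=2))
a=r.read_camera("side")[150:220,190:280];cv2.imwrite("pics/s13.png",cv2.resize(a[:,:,::-1],None,fx=8,fy=8,interpolation=2))
```

```text
9.9 [0.662 0.02  0.094] [-1.514 -0.442  3.464] 0.01755795020063041
```

View pics/w13.png

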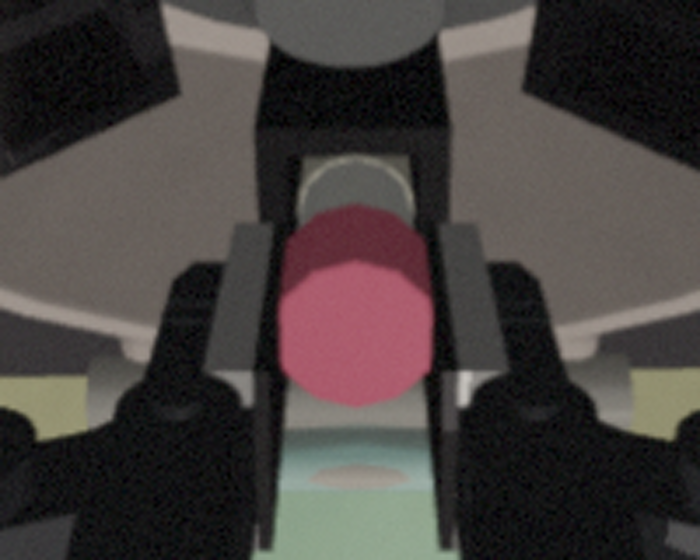

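View pics/s13.png

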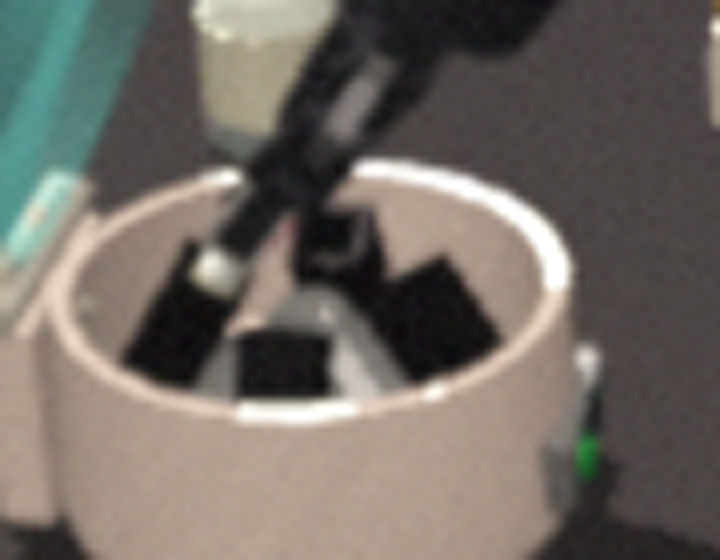

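>>> play_rows(dp=[[-6, -0.7, 0], [-10, -1.1, 0], [-10, -1.1, 0], [-10, -1.1, 0], [-10, -1.1, 0], [-10, -1.1, 0], [-10, -1.1, 0]], rot=[[0, 0, 0], [0, 0, 0], [0, 0, 0], [0, 0, 0], [0, 0, 0], [0, 0, 0], [0, 0, 0]], fingers=[255, 255, 255, 255, 255, 255, 255])

```text
clock: 10.7
ee_pos: [0.6279, 0.0212, 0.1526]
eef_rot: [-1.428, 0.757, 0.706]
ft_force: [-0.1, 0.4, 0.3]
gripper_width: 0.0175
```

Run:
```python
from h import *
s=r.get_state();print(s['clock'],s['ee_pos'],s['ft_force'],s['gripper_width'])
a=r.read_camera("wrist")[150:350,130:370];cv2.imwrite("pics/w14.png",cv2.resize(a[:,:,::-1],None,fx=3,fy=3,interpolation=2))
a=r.read_camera("side")[110:220,180:290];cv2.imwrite("pics/s14.png",cv2.resize(a[:,:,::-1],None,fx=5,fy=5,interpolation=2))
```

```text
10.7 [0.628 0.021 0.153] [-0.109  0.398  0.301] 0.0175400171522993
```

View pics/w14.png

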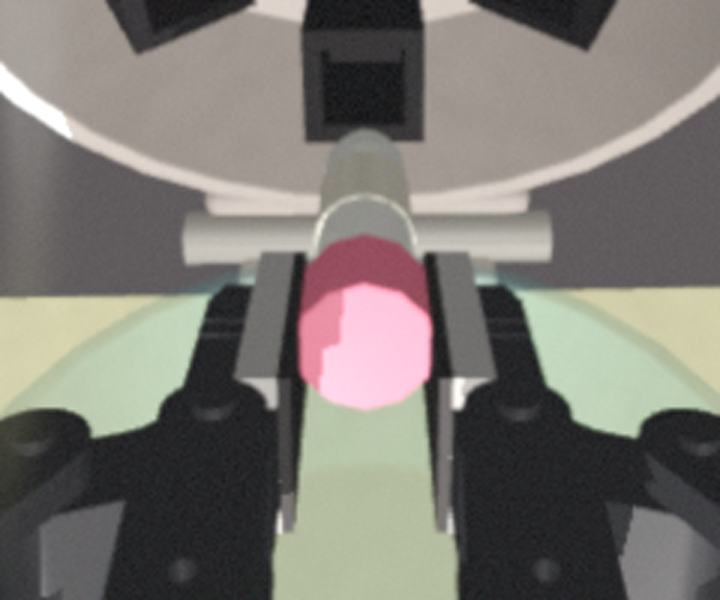

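View pics/s14.png

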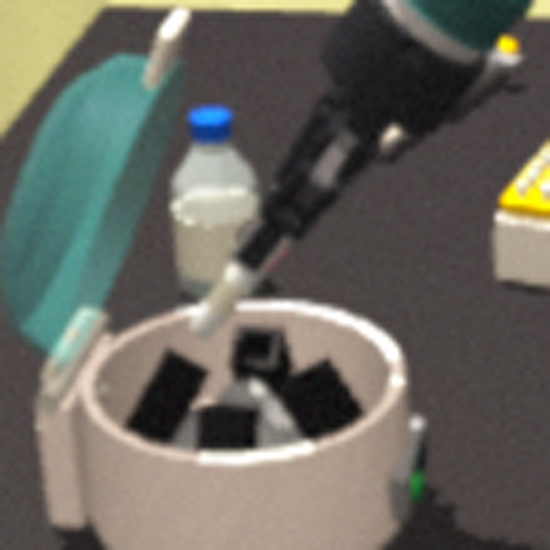

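>>> play_rows(dp=[[-25, 2, 0], [-33, 2.5, 0], [-33, 2.5, 0], [0, 0, 0], [0, 0, 0], [0, 0, 0], [0, 0, 0], [0, 0, 0]], rot=[[0, 0, 0], [0, 0, 0], [0, 0, 0], [0, 0, 0.126], [0, 0, 0.126], [0, 0, 0.126], [0, 0, 0.126], [0, 0, 0.126]], fingers=[255, 255, 255, 255, 255, 255, 255, 255])

```text
clock: 11.6
ee_pos: [0.5698, 0.0233, 0.2221]
eef_rot: [-1.183, 1.227, 1.185]
ft_force: [0.1, -0.2, -0.6]
gripper_width: 0.0173
```

Run:
```python
from h import *
s=r.get_state();print(s['clock'],s['ee_pos'],s['ft_force'],s['gripper_width'],s['joint_positions'])
print(delta(Rt(90,zs=1),[.5073,.2438,.20]))
a=r.read_camera("wrist");cv2.imwrite("pics/w15.png",a[:,:,::-1])
a=r.read_camera("side")[60:220,180:340];cv2.imwrite("pics/s15.png",cv2.resize(a[:,:,::-1],None,fx=3.5,fy=3.5,interpolation=2))
```

```text
11.6 [0.57  0.023 0.222] [ 0.148 -0.239 -0.559] 0.017280619324334685 [-0.072  0.182 -0.149  1.242 -0.001 -0.037]
(array([ 22.127,  70.048, 218.25 ]), array([ 0.   , -0.001, -0.002]))
```

View pics/w15.png

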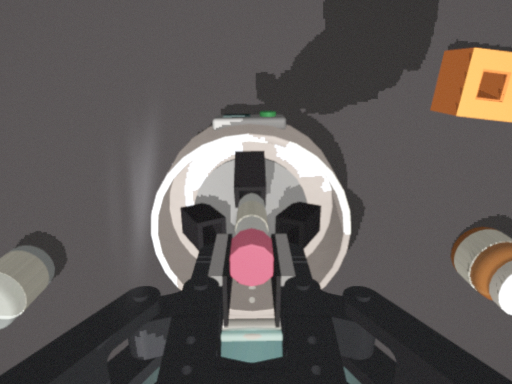

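View pics/s15.png

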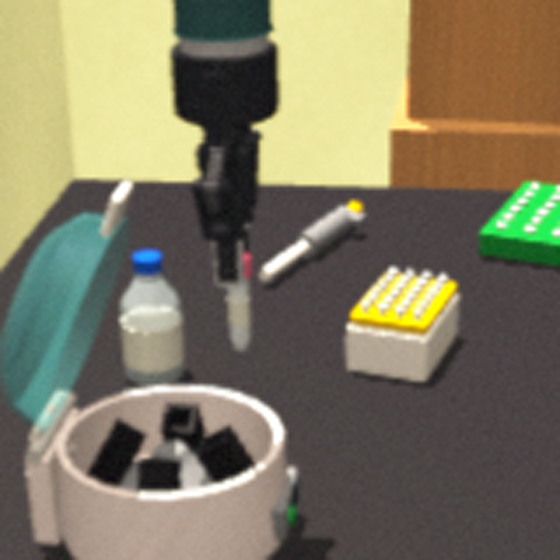

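Run:
```python
import cv2
a=cv2.imread("pics/w15.png")[180:300,190:310];cv2.imwrite("pics/w15b.png",cv2.resize(a,None,fx=5,fy=5,interpolation=2))
from bench import r
b=r.read_camera("side")[115:170,215:280];cv2.imwrite("pics/s15b.png",cv2.resize(b[:,:,::-1],None,fx=10,fy=10,interpolation=2))
```

```text
(no output)
```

View pics/w15b.png

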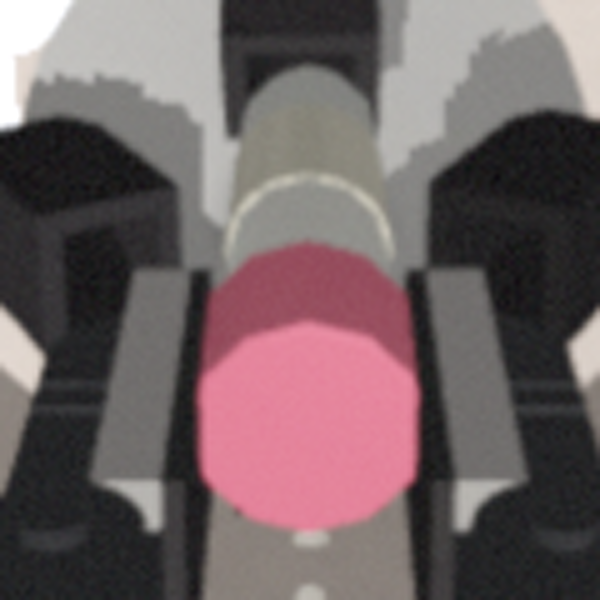

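View pics/s15b.png

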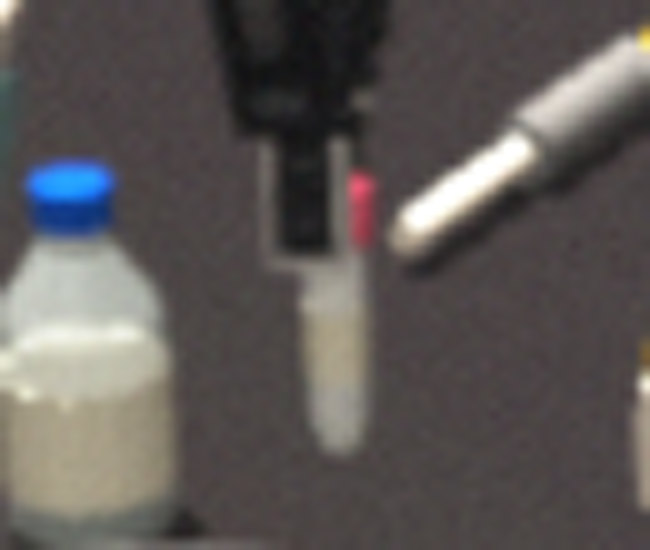

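Run:
```python
from h import *
s=r.get_state();p=(s['ee_pos'],s['eef_rot']);M=R.from_rotvec(p[1]).as_matrix()
S=lambda c:(np.array(c)+.5)/10-.5+[215,115]
W=lambda c:(np.array(c)+.5)/5-.5+[190,180]
def unp(v):
    ax=np.array([v[3],v[4],1]);ax/=np.linalg.norm(ax);return v[:3],ax
def f(v):
    c,ax=unp(v); top=c+.038*ax;foot=c-.038*ax
    return np.r_[proj('side',c+.030*ax)[0]-S((331,210)),proj('side',foot)[0]-S((338,450)),proj('wrist',top,p)[0]-W((308,425)), 0.5*(proj('wrist',c+.022*ax+M@np.array([0,.010,0]),p)[0]-W((308,242)))]
x=least_squares(f,np.r_[p[0]-[0,0,.01],0,0]);c,ax=unp(x.x)
print('center',c,'axis',ax,'res',x.fun);print('tool-frame centre mm',M.T@(c-p[0])*1000,'axis',M.T@ax)
```

```text
center [0.568 0.024 0.207] axis [-0.034 -0.002  0.999] res [ 0.521  0.502 -0.285 -0.2   -0.026  0.237  0.035 -0.4  ]
tool-frame centre mm [12.173  3.253  1.308] axis [-0.999  0.034 -0.004]
```

Run:
```python
from h import *
print(r.get_state()['ee_pos'],delta(Rt(90,zs=1),[.510,.243,.17]))
```

```text
[0.571 0.023 0.22 ] (array([ 49.495,  68.592, 217.677]), array([ 0., -0., -0.]))
```

>>> play_rows(dp=[[10, 13.5, 43.5], [10, 13.5, 43.5], [10, 14, 43.5], [10, 14, 43.5], [10, 13.5, 43.5], [0, 0, 0], [0, 0, 0]], rot=[[0, 0, 0], [0, 0, 0], [0, 0, 0], [0, 0, 0], [0, 0, 0], [0, 0, 0], [0, 0, 0]], fingers=[255, 255, 255, 255, 255, 255, 255])

```text
clock: 12.45
ee_pos: [0.5063, 0.2434, 0.1707]
eef_rot: [-1.186, 1.224, 1.184]
ft_force: [-0.5, -0.4, 0.2]
gripper_width: 0.0176
```

Run:
```python
from h import *
s=r.get_state();print(s['clock'],s['ee_pos'],s['ft_force'],s['gripper_width'])
print(delta(Rt(90,zs=1),[.510,.243,.10]))
p=(s['ee_pos'],s['eef_rot']);print(proj('wrist',[[.507,.2442,.05]],p))
M=R.from_rotvec(p[1]).as_matrix()
a=r.read_camera("wrist");cv2.imwrite("pics/w16.png",cv2.resize(a[90:290,150:370,::-1],None,fx=3,fy=3,interpolation=2))
a=r.read_camera("side")[150:310,190:330];cv2.imwrite("pics/s16.png",cv2.resize(a[:,:,::-1],None,fx=3.5,fy=3.5,interpolation=2))
```

```text
12.45 [0.506 0.243 0.171] [-0.532 -0.445  0.248] 0.017637602366199018
(array([70.724, -3.636, -0.244]), array([ 0.003, -0.001,  0.001]))
[[250.791 175.251]]
```

View pics/w16.png

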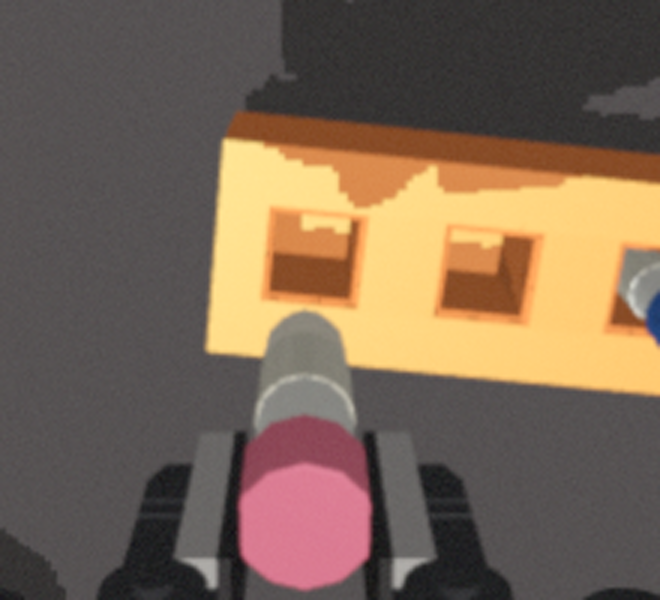

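View pics/s16.png

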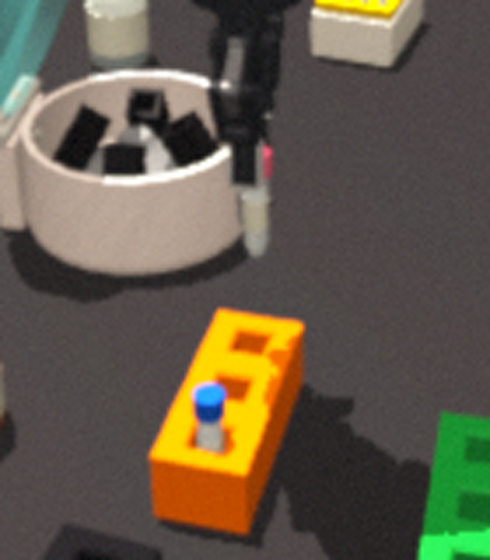

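>>> play_rows(dp=[[20, -3.5, 1], [22, 0, 0], [20, 0, 0], [0, 0, 0]], rot=[[0, 0, 0], [0, 0, 0], [0, 0, 0], [0, 0, 0]], fingers=[255, 255, 255, 255])

```text
clock: 12.95
ee_pos: [0.5098, 0.2414, 0.1065]
eef_rot: [-1.181, 1.232, 1.184]
ft_force: [-0.5, 0.1, -1.2]
gripper_width: 0.0176
```

Run:
```python
from h import *
s=r.get_state();print(s['clock'],s['ee_pos'],s['ft_force'],s['gripper_width'])
a=r.read_camera("wrist");cv2.imwrite("pics/w17.png",cv2.resize(a[130:290,160:340,::-1],None,fx=4,fy=4,interpolation=2))
a=r.read_camera("side")[200:290,220:310];cv2.imwrite("pics/s17.png",cv2.resize(a[:,:,::-1],None,fx=6,fy=6,interpolation=2))
```

```text
12.95 [0.51  0.241 0.106] [-0.459  0.108 -1.203] 0.017647391379611868
```

View pics/w17.png

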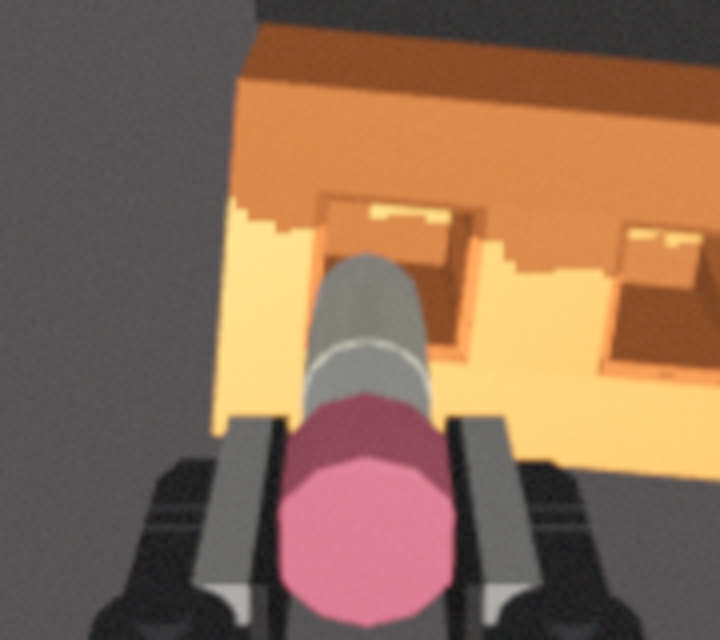

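View pics/s17.png

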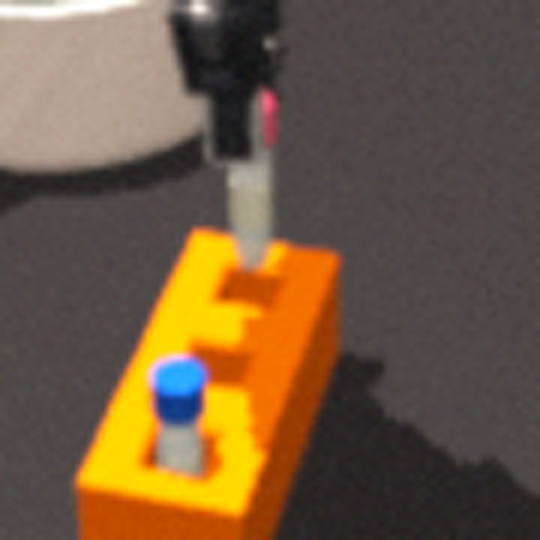

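>>> play_rows(dp=[[0, 0, 3.5], [4, 0, 0], [8, 0, 0], [8, 0, 0], [0, 0, 0]], rot=[[0, 0, 0], [0, 0, 0], [0, 0, 0], [0, 0, 0], [0, 0, 0]], fingers=[255, 255, 255, 255, 255])

```text
clock: 13.55
ee_pos: [0.5104, 0.247, 0.0872]
eef_rot: [-1.184, 1.228, 1.185]
ft_force: [0.0, -0.6, -0.7]
gripper_width: 0.0175
```

Run:
```python
from h import *
s=r.get_state();print(s['clock'],s['ee_pos'],s['ft_force'],s['gripper_width'])
a=r.read_camera("wrist");cv2.imwrite("pics/w18.png",cv2.resize(a[130:290,160:340,::-1],None,fx=4,fy=4,interpolation=2))
a=r.read_camera("side")[200:290,220:310];cv2.imwrite("pics/s18.png",cv2.resize(a[:,:,::-1],None,fx=6,fy=6,interpolation=2))
```

```text
13.55 [0.51  0.247 0.087] [ 0.04  -0.575 -0.74 ] 0.017480518766256548
```

View pics/w18.png

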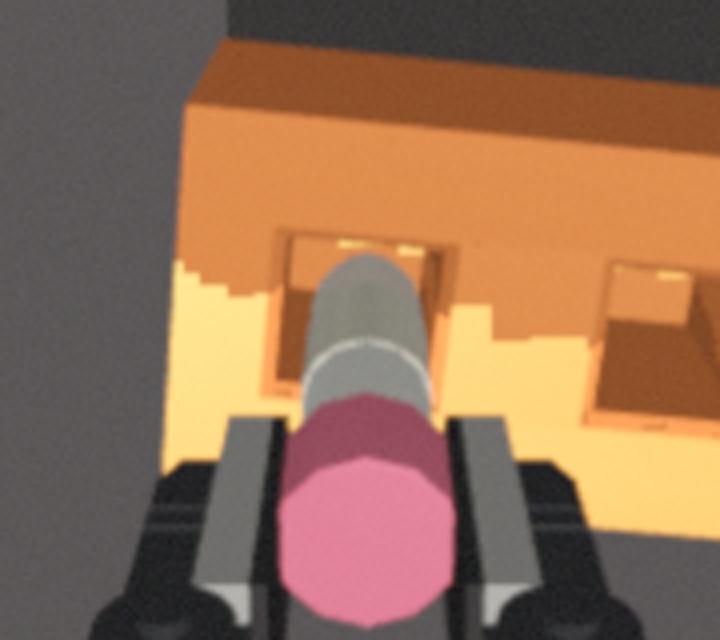

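View pics/s18.png

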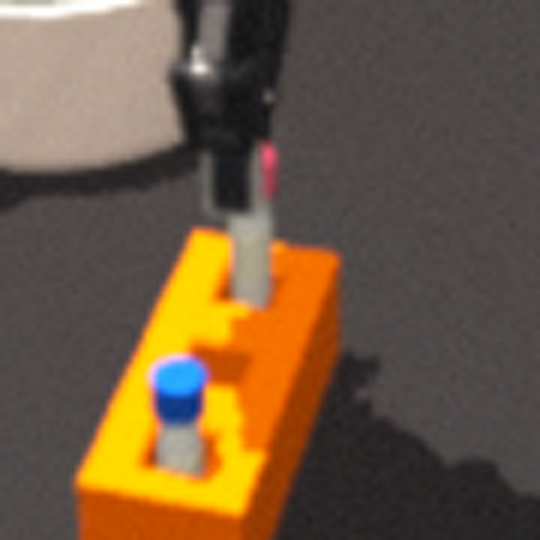

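The foot has entered the well centred. Lowering further.

>>> play_rows(dp=[[8, 0, -0.8], [8, 0, 0], [6, 0, 0], [0, 0, 0]], rot=[[0, 0, 0], [0, 0, 0], [0, 0, 0], [0, 0, 0]], fingers=[255, 255, 255, 255])

```text
clock: 14.05
ee_pos: [0.5107, 0.2461, 0.0654]
eef_rot: [-1.184, 1.228, 1.184]
ft_force: [-0.5, 0.2, -0.1]
gripper_width: 0.0177
```

Run:
```python
from h import *
s=r.get_state();print(s['clock'],s['ee_pos'],s['ft_force'],s['gripper_width'])
a=r.read_camera("side")[200:290,220:310];cv2.imwrite("pics/s19.png",cv2.resize(a[:,:,::-1],None,fx=6,fy=6,interpolation=2))
p=(s['ee_pos'],s['eef_rot']);
```

```text
14.05 [0.511 0.246 0.065] [-0.534  0.249 -0.103] 0.017708130457700783
```

View pics/s19.png

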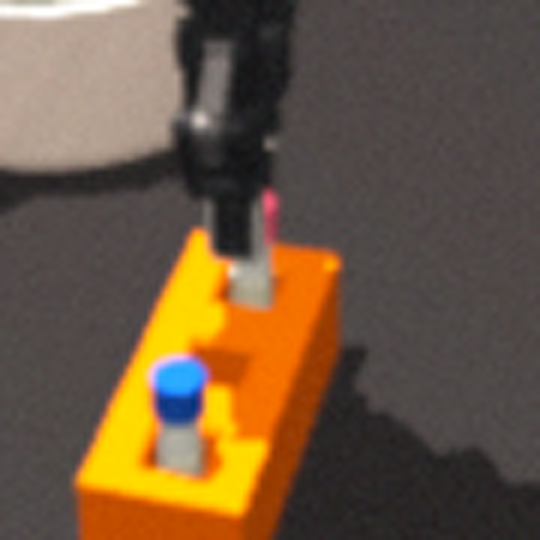

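>>> play_rows(dp=[[2, 0, 0], [1.5, 0, 0], [0, 0, 0]], rot=[[0, 0, 0], [0, 0, 0], [0, 0, 0]], fingers=[255, 255, 255])

```text
clock: 14.4
ee_pos: [0.5119, 0.2466, 0.0634]
eef_rot: [-1.184, 1.225, 1.183]
ft_force: [-0.4, 0.8, 0.2]
gripper_width: 0.0174
```

>>> play_rows(dp=[[1, 0, 0], [0, 0, 0]], rot=[[0, 0, 0], [0, 0, 0]], fingers=[255, 255])

```text
clock: 14.6
ee_pos: [0.5119, 0.2466, 0.0624]
eef_rot: [-1.184, 1.225, 1.183]
ft_force: [-0.3, -0.7, -0.3]
gripper_width: 0.0176
```

>>> play_rows(dp=[[1, 0, 0], [0, 0, 0]], rot=[[0, 0, 0], [0, 0, 0]], fingers=[255, 255])

```text
clock: 14.8
ee_pos: [0.5118, 0.2465, 0.0613]
eef_rot: [-1.184, 1.226, 1.183]
ft_force: [0.2, 0.3, -0.1]
gripper_width: 0.0175
```

>>> play_rows(dp=[[1, 0, 0], [0, 0, 0]], rot=[[0, 0, 0], [0, 0, 0]], fingers=[255, 255])

```text
clock: 15.0
ee_pos: [0.5118, 0.2465, 0.0602]
eef_rot: [-1.184, 1.226, 1.183]
ft_force: [-0.9, -0.1, -1.0]
gripper_width: 0.0176
```

>>> play_rows(dp=[[1, 0, 0], [0, 0, 0]], rot=[[0, 0, 0], [0, 0, 0]], fingers=[255, 255])

```text
clock: 15.2
ee_pos: [0.5118, 0.2465, 0.0592]
eef_rot: [-1.184, 1.226, 1.183]
ft_force: [0.5, -0.4, -0.2]
gripper_width: 0.0178
```

Run:
```python
from h import *
s=r.get_state();print(s['clock'],s['ee_pos'],s['ft_force'],s['gripper_width'])
a=r.read_camera("side")[200:290,220:310];cv2.imwrite("pics/s20.png",cv2.resize(a[:,:,::-1],None,fx=6,fy=6,interpolation=2))
a=r.read_camera("wrist");cv2.imwrite("pics/w20.png",cv2.resize(a[130:290,160:340,::-1],None,fx=4,fy=4,interpolation=2))
```

```text
15.2 [0.512 0.247 0.059] [ 0.498 -0.421 -0.217] 0.017838673090546132
```

View pics/s20.png

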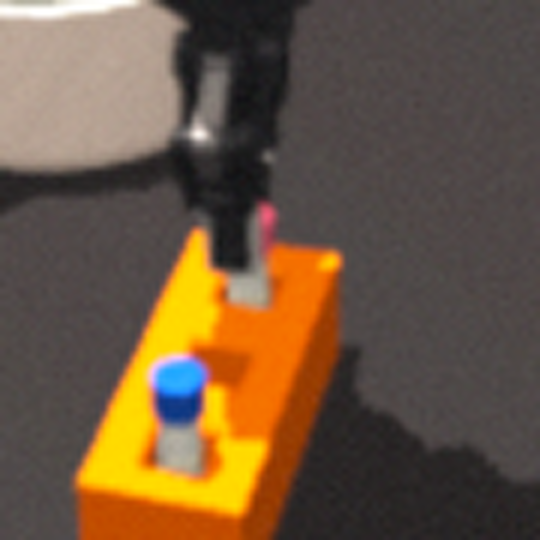

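View pics/w20.png

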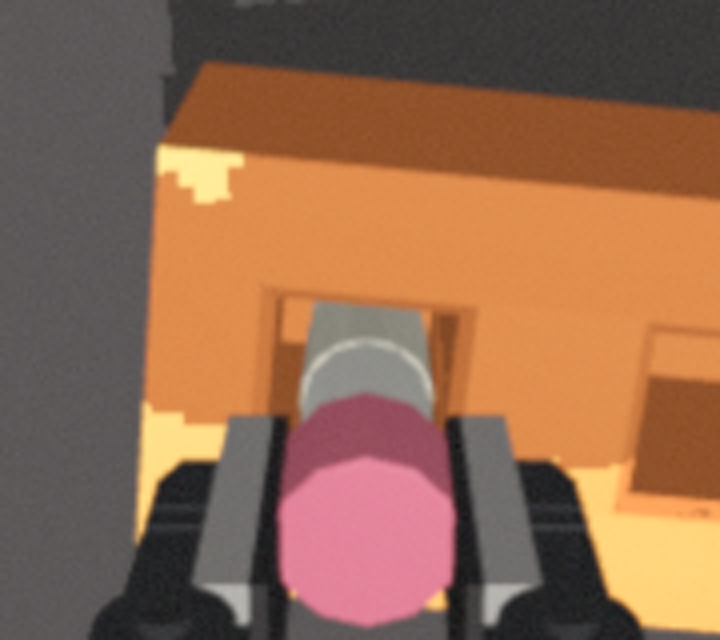

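>>> play_rows(dp=[[1.2, 0, 0], [0, 0, 0]], rot=[[0, 0, 0], [0, 0, 0]], fingers=[255, 255])

```text
clock: 15.5
ee_pos: [0.5117, 0.2465, 0.058]
eef_rot: [-1.184, 1.226, 1.183]
ft_force: [-0.6, -0.5, 0.0]
gripper_width: 0.0176
```

>>> play_rows(dp=[[1.2, 0, 0], [0, 0, 0]], rot=[[0, 0, 0], [0, 0, 0]], fingers=[255, 255])

```text
clock: 15.7
ee_pos: [0.5125, 0.2466, 0.0579]
eef_rot: [-1.185, 1.225, 1.182]
ft_force: [-0.6, -1.2, 5.0]
gripper_width: 0.0177
```

Contact with the well floor (5 N up). Releasing.

>>> play_rows(dp=[[-0.8, 0, 0], [0, 0, 0], [0, 0, 0], [0, 0, 0], [0, 0, 0], [0, 0, 0]], rot=[[0, 0, 0], [0, 0, 0], [0, 0, 0], [0, 0, 0], [0, 0, 0], [0, 0, 0]], fingers=[255, 170, 150, 130, 130, 130])

```text
clock: 16.3
ee_pos: [0.5118, 0.2465, 0.0576]
eef_rot: [-1.184, 1.226, 1.183]
ft_force: [0.1, 0.3, -0.6]
gripper_width: 0.0419
```

Run:
```python
from h import *
s=r.get_state();print(s['clock'],s['ee_pos'],s['ft_force'],s['gripper_width'])
a=r.read_camera("side")[200:290,220:310];cv2.imwrite("pics/s21.png",cv2.resize(a[:,:,::-1],None,fx=6,fy=6,interpolation=2))
a=r.read_camera("wrist");cv2.imwrite("pics/w21.png",cv2.resize(a[130:290,160:340,::-1],None,fx=4,fy=4,interpolation=2))
```

```text
16.3 [0.512 0.247 0.058] [ 0.092  0.346 -0.622] 0.04190514985642034
```

View pics/s21.png

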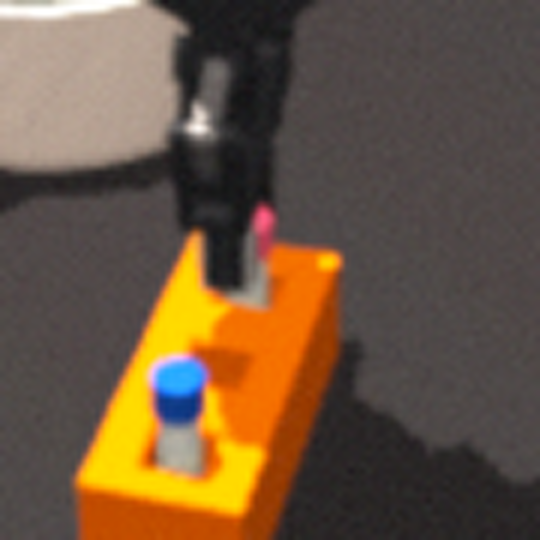

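View pics/w21.png

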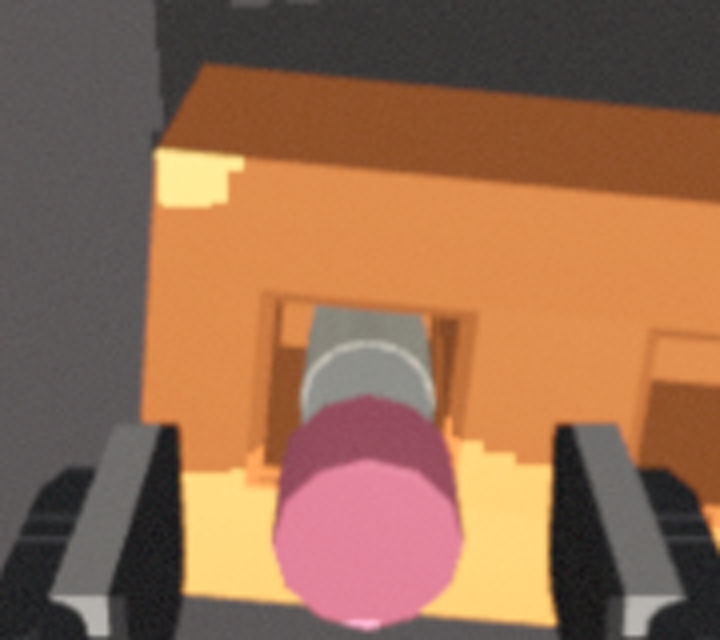

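Tube released and standing. Going up and around to behind the open lid.

>>> play_rows(dp=[[-15, 0, 0], [-25, 0, 0], [-45, 0, 0], [-48, 0, 0], [-48, 0, 0], [-48, 0, 0], [-48, 0, 0], [0, 0, 0]], rot=[[0, 0, 0], [0, 0, 0], [0, 0, 0], [0, 0, 0], [0, 0, 0], [0, 0, 0], [0, 0, 0], [0, 0, 0]], fingers=[130, 130, 130, 130, 255, 255, 255, 255])

```text
clock: 17.2
ee_pos: [0.5154, 0.248, 0.3436]
eef_rot: [-1.187, 1.211, 1.175]
ft_force: [0.9, 0.5, 0.9]
gripper_width: -0.0002
```

Run:
```python
from h import *
s=r.get_state();print(s['clock'],s['ee_pos'],s['ft_force'],s['gripper_width'])
G=Rt(90,zs=1)
print(delta(G,[.74,.26,.345]),G.T@np.array([0,-.244,0])*1000)
for x,z in((.74,.345),(.72,.27),(.56,.18)): print(ik(rr(x,.016),z,90))
a=r.read_camera("side");cv2.imwrite("pics/s22.png",a[:,:,::-1])
```

```text
17.2 [0.515 0.248 0.344] [0.921 0.484 0.872] -0.00021780141697625452
(array([   1.952, -224.047,   19.742]), array([0.   , 0.005, 0.015])) [   0.      -8.538 -243.851]
[0.47  0.495 1.596]
[0.434 0.289 1.425]
[ 0.19  -0.232  1.149]
```

View pics/s22.png

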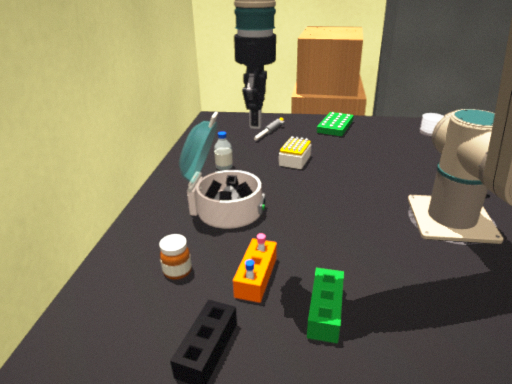

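>>> play_rows(dp=[[0, -45, 4], [0, -45, 4], [0, -45, 4], [0, -45, 4], [0, -45, 4], [0, 0, 0]], rot=[[0, 0, 0.015], [0, 0, 0], [0, 0, 0], [0, 0, 0], [0, 0, 0], [0, 0, 0]], fingers=[255, 255, 255, 255, 255, 255])

```text
clock: 17.85
ee_pos: [0.7417, 0.2579, 0.3228]
eef_rot: [-1.174, 1.244, 1.196]
ft_force: [-0.8, 0.2, -0.3]
gripper_width: -0.0002
```

>>> play_rows(dp=[[0, -1.5, -41], [0, -1.5, -41], [0, -1.5, -41], [0, -1.5, -41], [0, -1.5, -41], [0, -1.5, -39], [0, 0, 0]], rot=[[0, 0, 0], [0, 0, 0], [0, 0, 0], [0, 0, 0], [0, 0, 0], [0, 0, 0], [0, 0, 0]], fingers=[255, 255, 255, 255, 255, 255, 255])

```text
clock: 18.55
ee_pos: [0.7366, 0.0096, 0.3304]
eef_rot: [-1.172, 1.242, 1.191]
ft_force: [0.2, -0.1, -0.4]
gripper_width: 0.0002
```

Run:
```python
from h import *
s=r.get_state();print(s['clock'],s['ee_pos'],s['ft_force'],s['gripper_width'])
print(delta(Rt(90,zs=1),[.725,.016,.27]))
a=r.read_camera("side")[50:220,150:320];cv2.imwrite("pics/s23.png",cv2.resize(a[:,:,::-1],None,fx=3.5,fy=3.5,interpolation=2))
```

```text
18.55 [0.737 0.01  0.33 ] [ 0.192 -0.084 -0.433] 0.00016556947251924418
(array([60.602, 10.779,  6.104]), array([-0.006, -0.002, -0.017]))
```

View pics/s23.png

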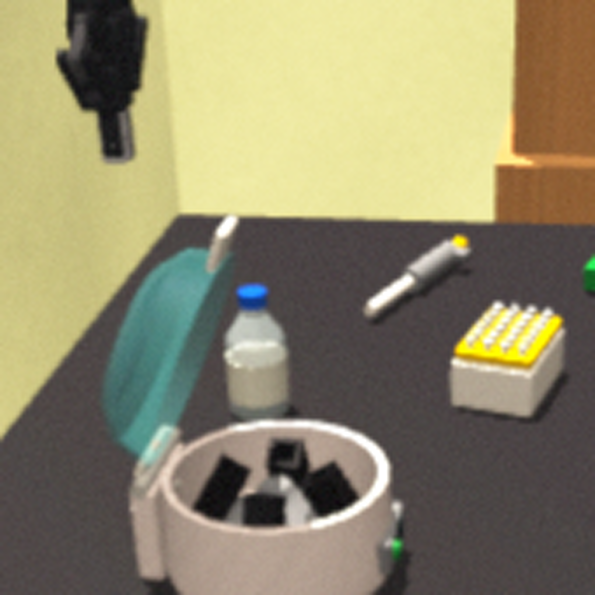

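>>> play_rows(dp=[[30, 4, 3], [29, 4, 3], [0, 0, 0]], rot=[[0, 0, -0.017], [0, 0, 0], [0, 0, 0]], fingers=[255, 255, 255])

```text
clock: 18.9
ee_pos: [0.7251, 0.0229, 0.2667]
eef_rot: [-1.18, 1.231, 1.192]
ft_force: [0.1, -0.4, -0.8]
gripper_width: -0.0005
```

Run:
```python
from h import *
s=r.get_state();print(s['clock'],s['ee_pos'],s['ft_force'],s['gripper_width'])
a=r.read_camera("side")[50:220,150:320];cv2.imwrite("pics/s24.png",cv2.resize(a[:,:,::-1],None,fx=3.5,fy=3.5,interpolation=2))
```

```text
18.9 [0.725 0.023 0.267] [ 0.113 -0.359 -0.802] -0.0005312854654581061
```

View pics/s24.png

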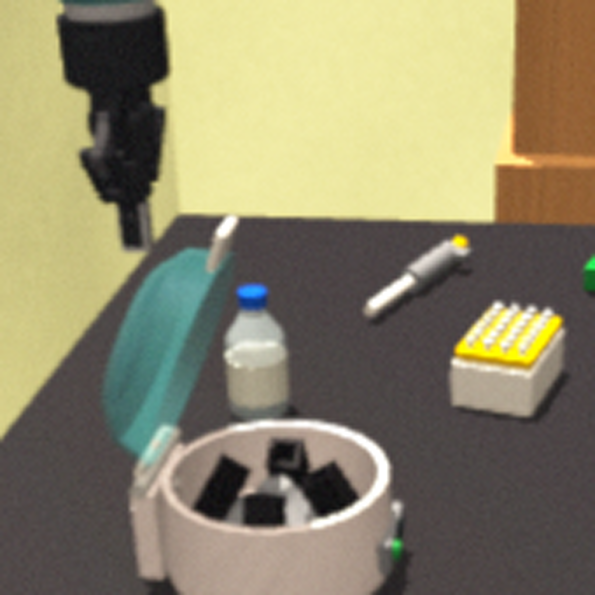

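>>> play_rows(dp=[[0, 15, -0.5], [0, 15, -0.5], [0, 15, -0.5], [1, 9, 0], [3, 9, 0], [5, 9, 0], [0, 0, 0]], rot=[[0, 0, 0], [0, 0, 0], [0, 0, 0], [0, 0, 0], [0, 0, 0], [0, 0, 0], [0, 0, 0]], fingers=[255, 255, 255, 255, 255, 255, 255])

```text
clock: 19.65
ee_pos: [0.657, 0.0223, 0.2642]
eef_rot: [-1.185, 1.224, 1.182]
ft_force: [0.8, -0.5, 2.2]
gripper_width: 0.0002
```

Run:
```python
from h import *
s=r.get_state();print(s['clock'],s['ee_pos'],s['ft_force'],s['gripper_width'])
a=r.read_camera("side")[50:220,150:320];cv2.imwrite("pics/s25.png",cv2.resize(a[:,:,::-1],None,fx=3.5,fy=3.5,interpolation=2))
```

```text
19.65 [0.657 0.022 0.264] [ 0.78  -0.484  2.174] 0.00021951020566664904
```

View pics/s25.png

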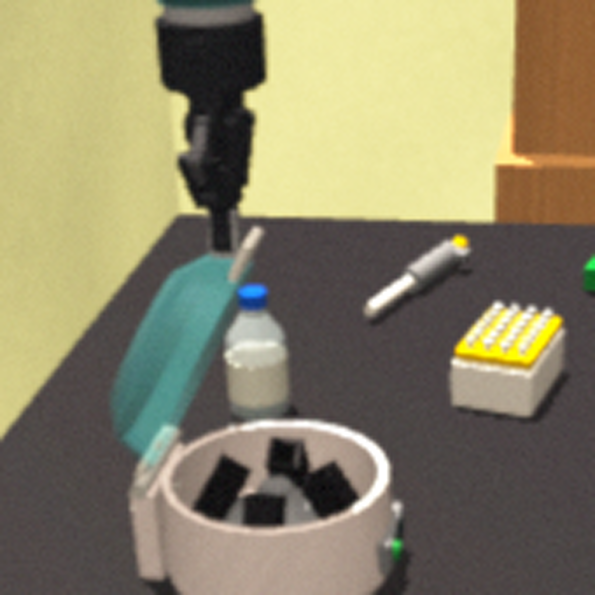

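>>> play_rows(dp=[[6, 10, 0], [7, 10, 0], [8, 10, 0], [9, 9, 0], [9, 9, 0], [10, 8, 0], [10, 7, 0], [0, 0, 0]], rot=[[0, 0, 0], [0, 0, 0], [0, 0, 0], [0, 0, 0], [0, 0, 0], [0, 0, 0], [0, 0, 0], [0, 0, 0]], fingers=[255, 255, 255, 255, 255, 255, 255, 255])

```text
clock: 20.5
ee_pos: [0.5866, 0.024, 0.205]
eef_rot: [-1.179, 1.237, 1.192]
ft_force: [-19.7, -1.3, 18.4]
gripper_width: 0.0001
```

Run:
```python
from h import *
s=r.get_state();print(s['clock'],s['ee_pos'],s['ft_force'],s['gripper_width'])
a=r.read_camera("side")[50:220,150:320];cv2.imwrite("pics/s26.png",cv2.resize(a[:,:,::-1],None,fx=3.5,fy=3.5,interpolation=2))
```

```text
20.5 [0.587 0.024 0.205] [-19.69   -1.265  18.35 ] 9.549819453648733e-05
```

View pics/s26.png

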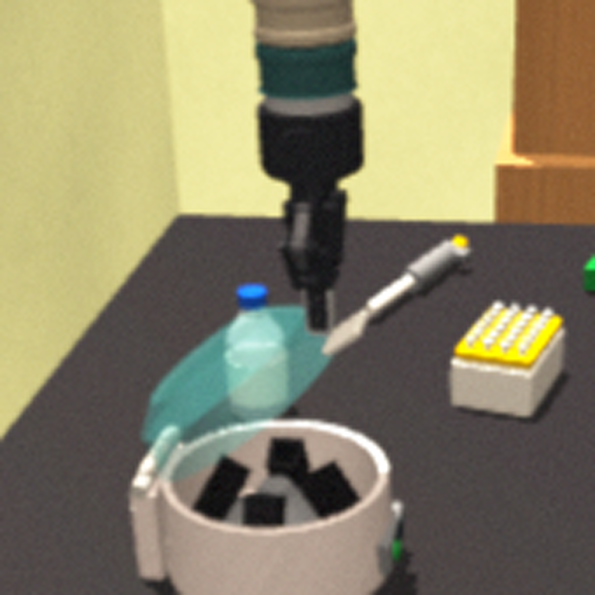

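The tip is wedged between dome and tab, pushing in line with the hinge (27 N). Easing outwards, then continuing along the tangent.

>>> play_rows(dp=[[-3, 4, 0], [6.5, 7.5, 0], [7.5, 6.8, 0], [0, 0, 0]], rot=[[0, 0, 0], [0, 0, 0], [0, 0, 0], [0, 0, 0]], fingers=[255, 255, 255, 255])

```text
clock: 20.95
ee_pos: [0.575, 0.0251, 0.1918]
eef_rot: [-1.183, 1.226, 1.184]
ft_force: [-0.1, -0.7, -0.8]
gripper_width: -0.0
```

Run:
```python
from h import *
s=r.get_state();print(s['clock'],s['ee_pos'],s['ft_force'],s['gripper_width'])
a=r.read_camera("side")[50:220,150:320];cv2.imwrite("pics/s27.png",cv2.resize(a[:,:,::-1],None,fx=3.5,fy=3.5,interpolation=2))
```

```text
20.95 [0.575 0.025 0.192] [-0.087 -0.715 -0.808] -2.5110574794990472e-05
```

View pics/s27.png

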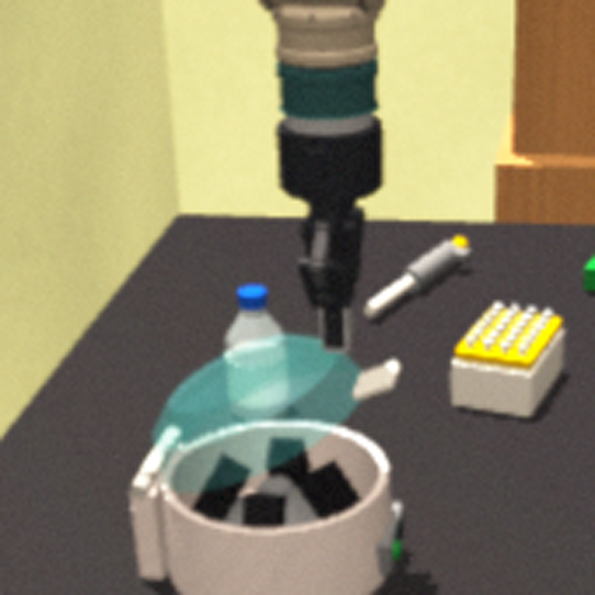

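>>> play_rows(dp=[[-20, 0, 0], [-40, 0, 0], [-40, 0, 0], [0, 0, 0], [0, 0, 0], [0, 0, 0], [0, 0, 0], [0, 0, 0]], rot=[[0, 0, 0], [0, 0, 0], [0, 0, 0], [0, 0, 0], [0, 0, 0], [0, 0, 0], [0, 0, 0], [0, 0, 0]], fingers=[255, 255, 255, 255, 255, 255, 255, 255])

```text
clock: 21.8
ee_pos: [0.5756, 0.0248, 0.2922]
eef_rot: [-1.184, 1.226, 1.184]
ft_force: [0.1, 0.5, -0.8]
gripper_width: 0.0004
```

Run:
```python
from h import *
s=r.get_state();print(s['clock'],s['ee_pos'],s['ft_force'],s['joint_vel'])
a=r.read_camera("side");cv2.imwrite("pics/s28.png",cv2.resize(a[150:310,150:310,::-1],None,fx=3.75,fy=3.75,interpolation=2))
a=r.read_camera("top");cv2.imwrite("pics/t28.png",cv2.resize(a[120:240,160:320,::-1],None,fx=5,fy=5,interpolation=2))
```

```text
21.8 [0.576 0.025 0.292] [ 0.13   0.463 -0.81 ] [ 0.    -0.004  0.008  0.002 -0.001 -0.001]
```

View pics/s28.png

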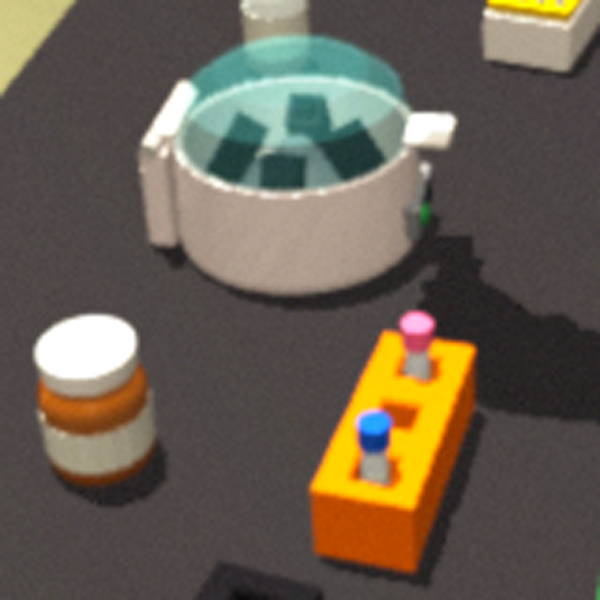

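View pics/t28.png

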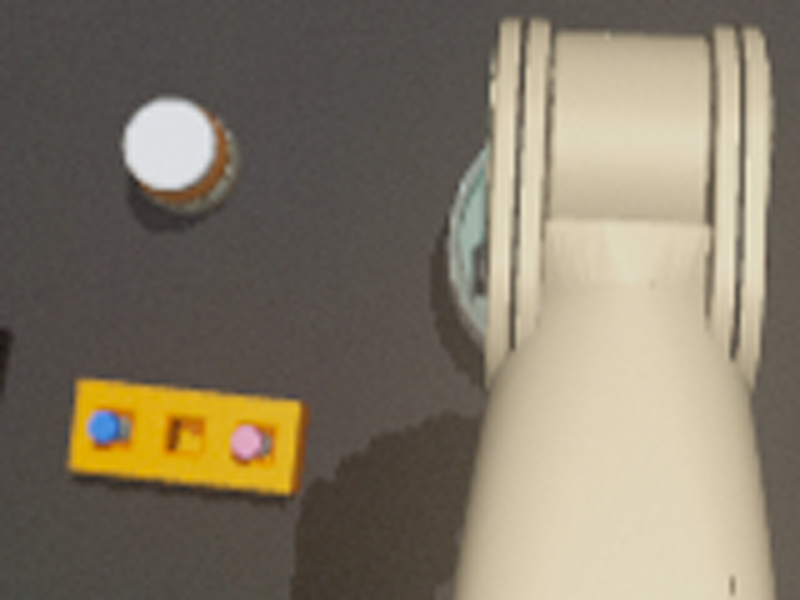

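The side view matches the start picture: the lid is shut, with the tab again at crop (430,130). The pink cap at (417,330) stands upright in the end well, with the same short stretch of body showing as the blue tube, and the arm is clear. Handing in.

```bash
python3 -c "
from bench import r
print(r.hand_in())"
```

```text
the job is handed in; nothing more can be done
None
```

I opened the lid from under its tab until it sprang fully open. I then gripped the pink tube by its cap, drew it out along the socket and stood it in the rack's end well (rack_hole0). Last, I pushed the lid over from behind until it snapped shut. I handed in at about 22 s of the 61 s allowed; the hand-in gives no verdict.

**Last checks:** the side view shows the lid and tab at the same pixels as at the start, so the lid is shut. The pink tube stands upright in its well like the blue one. The blue tube and jar look unmoved. The bottle and tip box are cut off at the edge of that picture, but the parts in view look unmoved. The arm was clear and still, with only sensor noise in the force reading. The top view confirmed the tube and jar, but the arm hid most of the centrifuge in it.

**What disagreed or went wrong:**
- **Fingertips:** they sit about 11 mm behind the TCP when closed, not 25 mm ahead as the text says. My first lift missed the tab because of this; I then worked from the measured value.
- **Wrist camera:** it seems to read about 3–4 pixels to the right, so I set the tube over the well by its position relative to the well in the picture.
- **Lid closing:** the fingertip wedged briefly between the dome and the tab, at about 27 N on the wrist. I eased it off and continued.

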